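# Pack the taper blocks and lock the cassette

### The job

Swing the cassette's keeper bar right clear of the pocket by pushing near its free end, then pack all the steel taper blocks flat in the pocket, side by side and alternately head to tail without gaps, the first with its straight side against the end wall beside the bar's pivot. Swing the bar fully shut against its stop, and only then knock its sprung lock pin right down with the mallet, never with the gripper. Stand the mallet back on the middle of its rubber pad and leave the other things on the bench where they are.

Things in the scene. Friction and masses are not known exactly. Their poses are not given: they have to be found in the camera images.
- block1_mid (a point): Steel taper block lying flat, a right-angled trapezoid from above: 80 mm long, 22 thick, 0.36 kg; up to four alike, absent ones read None. Point: mid-length, mid-width, half-way up. x runs along it to the wide end (36 mm wide; narrow end 20). Straight side (square to the ends) at y = +14 mm; slanted side at y = -6 mm (narrow end) to -22 mm (wide end).
- block1_wide (a point): Middle of the wide end face of block 1, half-way up, 40 mm along x from its mid point; a small dark dot marks the wide half. Each block has a dark upright grip tab on top, over its mid point: 12 mm (along x) by 18 mm (along y), from 11 to 47 mm above the mid point; gripped from above across its 12 mm, the fingers stay clear of neighbouring blocks.
- block2_mid (a point): Taper block 2, like block 1 with the same point and axes; None if absent.
- block2_wide (a point): Middle of the wide end face of block 2.
- block3_mid (a point): Taper block 3, like block 1 with the same point and axes; None if absent.
- block3_wide (a point): Middle of the wide end face of block 3.
- block4_mid (a point): Taper block 4, like block 1 with the same point and axes; None if absent.
- block4_wide (a point): Middle of the wide end face of block 4.
- pocket (a point): Centre of the floor of the cassette's open pocket, 8 mm above the table. The pocket is 85 mm along x and 120 mm along y (the row direction); walls 14 mm high, 8 mm thick, inner faces at x = +-42.5, y = +-60 mm. Four blocks laid across it (their length along x) side by side fill it with 8 mm to spare. The end wall beside the bar's pivot is at y = +60 mm.
- cassette: Fixed aluminium plate 104 by 216 mm with the pocket; origin under its centre, axes as the pocket. First block: straight side to the y = +60 mm wall, so wide end to +x (the bar's side). Second: wide end to -x, slanted side to the first one's slanted side. Third as first, fourth as second. Stop post, 10 mm across, top at 43 mm, at x = +14, y = -100 mm.
- keeper_bar (a joint): Angle of the keeper bar: flat steel, 190 mm long, 18 wide, 10 thick, swinging level 33 to 43 mm above the table (3 mm over packed blocks). 0 = shut, along -y of the pocket at x = +28 mm, beside the grip tabs, against the stop post; grows as its free end swings to +x, to 1.4 rad at most. Stays where left; some 2.5 N near the free end moves it.
- bar_pivot (a point): Pivot of the keeper bar, at pocket x = +28, y = +88 mm, on the bar's centre line, at mid-thickness (38 mm above the table). The point turns with the bar, which runs along its -y axis.
- bar_push (a point): Point on the bar's centre line near its free end, 145 mm from the pivot, at mid-thickness; the bar's sides are 9 mm either way along this point's x, and -y points to the free end. A good place to push. The lock pin is 28 mm farther out.
- lock_pin (a joint): Travel of the lock pin in the bar's free end, 173 mm from the pivot: 0 = up (the top of its head 28 mm above the bar), 0.015 = right down. Sprung and stiff: 7 N to start it, 9 N at the end; it stays where it is driven.
- pin_top (a point): Centre of the top of the lock pin's round steel head (18 mm across); 71 mm above the table when up, 56 mm when right down. Moves with pin and bar. (Grip tabs of packed blocks rise 23 mm above the shut bar's top, so a block knocked along the row can still be slid back.)
- mallet_grip (a point): Middle of the handle of the mallet, a short round mallet standing head down: brass head 58 mm across, 32 tall, flat face underneath; round wooden handle 24 mm across above it; 102 mm tall in all, 0.7 kg. The point is 70 mm above the face, z up along the handle, which runs from 38 mm below to 32 mm above it.
- mallet_face (a point): Centre of the mallet's striking face, its flat underside.
- mallet_pad: Round black rubber pad, 100 mm across, 3 mm thick, fixed to the table, on which the mallet stands; origin at the centre of its underside.
- dish1: Bystander to leave alone: small low glass dish, 36 mm across, 10 mm high; origin at the centre of its underside.
- dish2: Bystander to leave alone: small low glass dish, 36 mm across, 10 mm high; origin at the centre of its underside.
- reagent: Bystander to leave alone: amber bottle, 44 mm across, 85 mm high; origin at the centre of its underside.
- jar: Bystander to leave alone: glass jar, 60 mm across, 60 mm high; origin at the centre of its underside.
- loupe: Bystander to leave alone: black eyepiece cup, 48 mm across, 30 mm high; origin at the centre of its underside.
There are look-alikes about, which are no part of the job. Of the things shaped like the part that bears mallet_grip, the brass one is meant.

How it is judged:
By the outcome, as a careful person would: the job done as asked, in the order asked, and still so for the second after the job is handed in, with the robot touching nothing.
Of block1, block2, block3, block4 only 3 to 4 are there at a start; the rules pass over those that are not, and their reading is None.
At some moment in a run one of block1, block2, block3, block4, mallet may be knocked a few centimetres aside while the robot is not near it.
It also fails if it takes over 210 s, if anything falls off the work surface, if the arm or the gripper's body presses on something with over 40 N, if the wrist force passes 120 N, or if a joint passes its speed limit or range.

### The arm

A 6-joint arm with a two-finger parallel gripper is mounted at the origin on the work surface. World frame = base frame: x ahead of the robot, y to its left, z up, the work surface at z = 0. Lengths are in mm, angles in rad, forces in N, time in s.
With the tool pointing down it reaches from about 325 to 875 mm from the base axis. Payload 4.4 kg.
Tool frame: the origin (TCP) lies on the centre line of the jaws, within the pads' length; the fingertips stand ahead of it and the grasp point (between the pads) lies 6 mm ahead of it (ctrl.tcp_to_tips is the z of the fingertips in the tool frame, in mm); z points along the fingers, y is the direction in which the jaws open and shut (so a half turn about z gives the same grasp; the last joint's range is limited). The gripper opens to 85 mm and grips with 20 to 120 N. Pads are 22 mm wide; open, the fingers measure 114 mm over their backs; the gripper's body (76 mm by 85 mm) begins 54 mm behind the grasp point. The pads swing forward as they close: fully open they stand 13 mm farther back than shut.
Start: joints at [-1.333, 0.207, 1.542, -0, 1.393, -0.15], TCP at [217.958, -532.092, 225.782] pointing down, gripper open.
Joint ranges: [-2.73, 2.73], [-0.86, 2.22], [0.23, 2.46], [-1.11, 4.25], [0.08, 2.63], [-2.82, 2.82]. Speed limits (rad/s): [2.79, 2.79, 3.14, 3.14, 3.14, 3.14].

### API

Orientations are given as a 3x3 rotation matrix whose columns are the frame's x, y, z axes.
In Python, from plant import ctrl, sensors, optics gives the robot as it stands. Calls block until the motion is done:
- ctrl.move_ptp(position, orientation): joint-space move of the TCP to a pose.
- ctrl.move_l(position, rot=None, vel=150, threshold=None): straight line of the TCP; rot=None keeps the orientation; vel is the mean speed in mm/s. With threshold (N) it stops when the force on the tool has changed by that much, and returns True; else False.
- ctrl.set_joints(angles): joint-space move.
- ctrl.gripper_to(opening, force=None): finger opening in mm; force is the grip in N (None keeps the last); returns when the fingers have stopped.
- ctrl.hold(seconds).
- ctrl.solve_ik(position, orientation): joint angles nearest the present ones, or None.
- sensors.read_state(): the state.
- optics.grab_frame(name): name is "scene" or "top" or "wrist"; returns (picture, depth): 480x640x3 uint8, red, green, blue; 480x640 float32, mm along the optical axis (not along the pixel's ray), 0 where there is no reading.
- optics.camera_params(name): a dict with "mtx" (3x3 intrinsics, pixels), "R" (3x3) and "t" (3): a world point X has camera coordinates R X + t; the wrist camera has in their place "T_tool_cam" (4x4, takes a point from camera to tool coordinates, whose origin is the TCP and whose axes are the flange's). Camera axes: x right, y down, z forward; pixel columns grow to the right and rows downward; lengths in mm; the calibration is good to about 2 mm. A picture is of the moment at which its call begins: read the wrist's pose just before it. camera_params takes no time and is no camera call.
A pose or a line that the arm cannot do raises ctrl.MotionError and nothing moves.
- ctrl.finish_job(): hands the job in, once; it reports no verdict.
The state is a dict: "t": time; "q": joint angles; "qvel": joint speeds; "tau": joint torques, N m; "eef_pos": TCP position; "eef_rot": TCP orientation; "force": force on the tool from outside, world axes, zero at the start; "wrist_torque": the same for the moment, N m; "grip_width": finger opening in mm.
Only numpy, scipy, OpenCV 4.12 (cv2) and the standard library are available. Lean on these libraries where they do the work, as an engineer would, in place of code of your own. Each camera call takes 0.05 s, during which the arm holds its last target.

## Working session

There is one attempt and no reset: what is moved stays moved. The work goes in short steps, each a Python script; the robot and the scene stay as the last script left them, time stands still between calls to the robot, and variables do not carry over. Pictures are saved under pics/ and viewed, and the job is handed in when it is done.

```bash
ls; mkdir -p pics
python3 - <<'E'
from plant import ctrl, sensors, optics
import cv2
for n in ["scene","top","wrist"]:
    p,d=optics.grab_frame(n)
    cv2.imwrite(f"pics/a_{n}.png",p[:,:,::-1])
    print(n,optics.camera_params(n))
print(sensors.read_state(), ctrl.tcp_to_tips)
E
```

```text
pics
scene {'mtx': array([[501.37490109,   0.        , 309.30564239],
       [  0.        , 501.37490109, 238.74435791],
       [  0.        ,   0.        ,   1.        ]]), 'R': array([[ 0.47707992,  0.87885303, -0.00348013],
       [ 0.47158516, -0.25933454, -0.84282444],
       [-0.74162132,  0.40045343, -0.53817735]]), 't': array([-278.96143201, -196.61368585, 1916.76574734])}
top {'mtx': array([[459.63038197,   0.        , 320.27043518],
       [  0.        , 459.63038197, 237.84190323],
       [  0.        ,   0.        ,   1.        ]]), 'R': array([[ 0.01849964, -0.99969535, -0.01633906],
       [-0.99815393, -0.01752066, -0.0581529 ],
       [ 0.05784891,  0.0173847 , -0.99817397]]), 't': array([   2.1768376 ,  531.31575114, 1094.78716304])}
wrist {'mtx': array([[367.18785504,   0.        , 313.45085937],
       [  0.        , 367.18785504, 232.78899309],
       [  0.        ,   0.        ,   1.        ]]), 'T_tool_cam': array([[-5.11385167e-04, -9.49968524e-01, -3.12345228e-01,
         8.07236134e+01],
       [ 9.99999752e-01, -6.37341893e-04,  3.01172194e-04,
         1.7
[... 285 characters left out ...]
 1.39351114e+00, -1.50458392e-01]), 'qvel': array([-6.79249845e-05, -8.56026801e-04, -3.66253551e-03,  7.80943874e-04,
        1.25106546e-03,  1.50297458e-03]), 'tau': array([ 5.93184886e-04, -3.83508861e+01, -2.92037845e+01, -1.87063015e-04,
        6.59544283e-03,  2.17908320e-05]), 'eef_pos': array([ 217.82104185, -531.48727947,  224.84501151]), 'eef_rot': array([[ 9.25379321e-01,  3.79042123e-01, -4.24767564e-04],
       [ 3.79042249e-01, -9.25377605e-01,  1.80615148e-03],
       [ 2.91537102e-04, -1.83238009e-03, -9.99998279e-01]]), 'force': array([-0.15965965, -0.48192655, -0.52066867]), 'wrist_torque': array([0.06833735, 0.01451008, 0.0016734 ]), 'grip_width': 85.67504574938395} 25.0
```

View pics/a_top.png

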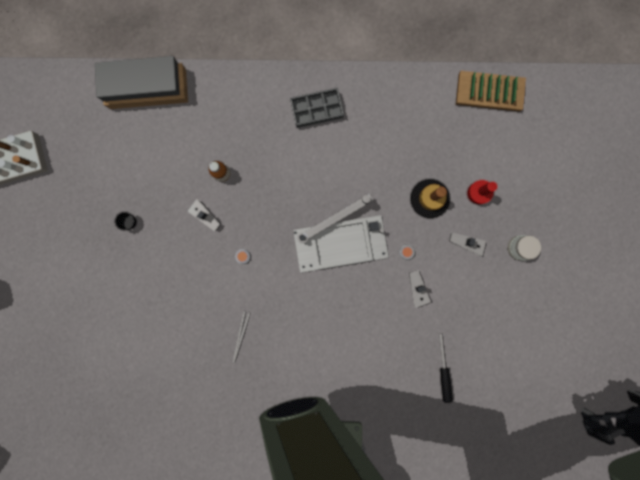

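View pics/a_scene.png

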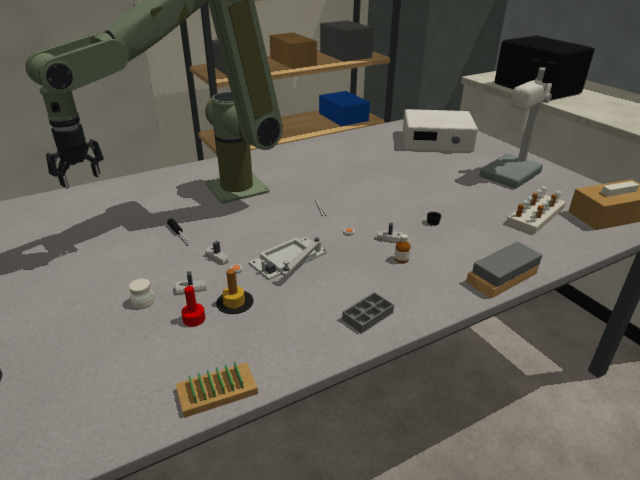

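View pics/a_wrist.png

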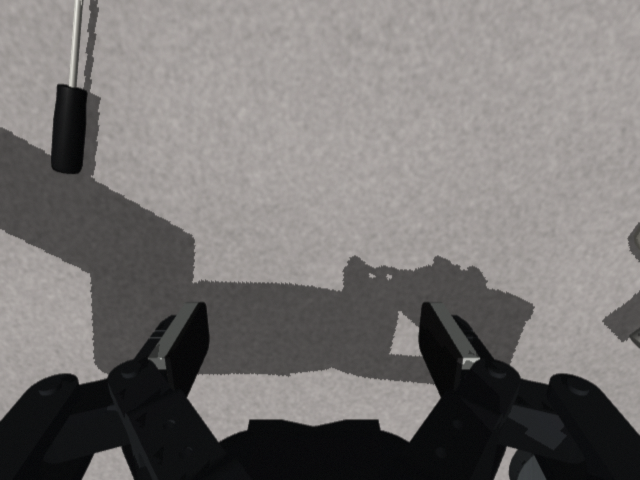

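```bash
cat > h.py <<'E'
from plant import ctrl, sensors, optics
import numpy as np, cv2
def yawR(psi):
    c,s=np.cos(psi),np.sin(psi)
    return np.array([[c,s,0],[s,-c,0],[0,0,-1.]])
def st(): return sensors.read_state()
def pose(): s=st(); return s['eef_pos'],s['eef_rot']
def grab(name,fn=None):
    P=optics.camera_params(name)
    if name=='wrist':
        p,R=pose(); T=np.eye(4);T[:3,:3]=R;T[:3,3]=p
        W=T@P['T_tool_cam']
    else:
        W=np.eye(4);W[:3,:3]=P['R'].T;W[:3,3]=-P['R'].T@P['t']
    img,d=optics.grab_frame(name)
    if fn:
        cv2.imwrite('pics/'+fn+'.png',img[:,:,::-1])
    np.savez('last_%s.npz'%(fn or name),img=img,d=d,W=W,K=P['mtx'])
    return img,d,W,P['mtx']
def load(fn):
    z=np.load('last_%s.npz'%fn); return z['img'],z['d'],z['W'],z['K']
def cloud(d,W,K):
    v,u=np.mgrid[0:d.shape[0],0:d.shape[1]]
    c=np.stack([(u-K[0,2])/K[0,0]*d,(v-K[1,2])/K[1,1]*d,d],-1)
    return c@W[:3,:3].T+W[:3,3]
def ray_z(u,v,z,W,K):
    r=W[:3,:3]@np.array([(u-K[0,2])/K[0,0],(v-K[1,2])/K[1,1],1.])
    s=(z-W[2,3])/r[2]; return W[:3,3]+s*r
def proj(X,W,K):
    c=(np.asarray(X)-W[:3,3])@W[:3,:3]; return np.array([K[0,0]*c[0]/c[2]+K[0,2],K[1,1]*c[1]/c[2]+K[1,2]])
E
python3 - <<'E'
from h import *
img,d,W,K=grab('top','b_top')
C=cloud(d,W,K)
for n,(u,v) in dict(b1=(205,215),b2=(468,243),b3=(420,290),pivot=(303,238),pin=(370,200),floor=(345,245),mallet=(434,193),pad=(415,205),amber=(216,168),loupe=(125,221),d1=(242,257),d2=(407,252),jar=(526,247),red=(483,190)).items():
    print(n,C[v,u].round(1),ray_z(u,v,10,W,K).round(1))
E
```

```text
b1 [579.8 287.6  36.1] [582.5 294.7  10. ]
b2 [ 523.3 -333.1   48.8] [ 525.3 -344.9   10. ]
b3 [ 412.4 -221.4   53.9] [ 410.2 -230.1   10. ]
pivot [527.9  51.4  53.3] [530.4  53.8  10. ]
pin [ 621.3 -104.6   42.4] [ 625.9 -107.5   10. ]
floor [515.2 -48.4   9.6] [515.2 -48.4  10. ]
mallet [ 633.5 -245.4   85.5] [ 645.6 -262.7   10. ]
pad [ 616.3 -218.     3.8] [ 615.5 -216.8   10. ]
amber [682.5 251.6  89. ] [699.  271.4  10. ]
loupe [564.7 492.3   7. ] [564.4 491.   10. ]
d1 [481.6 200.7  11.7] [481.6 201.1  10. ]
d2 [ 500.9 -198.    11.8] [ 500.9 -198.3   10. ]
jar [ 515.7 -461.3   62.4] [ 518.1 -483.8   10. ]
red [ 645.  -361.6   68.1] [ 654.8 -381.1   10. ]
```

Run:
```python
from h import *
ctrl.move_ptp([430,-240,220],yawR(0)); grab('wrist','c1'); 
ctrl.move_ptp([440,-40,180],yawR(0)); grab('wrist','c2'); 
ctrl.move_ptp([500,280,180],yawR(0)); grab('wrist','c3'); print(st()['t'])
```

```text
3.7667
```

View pics/c1.png

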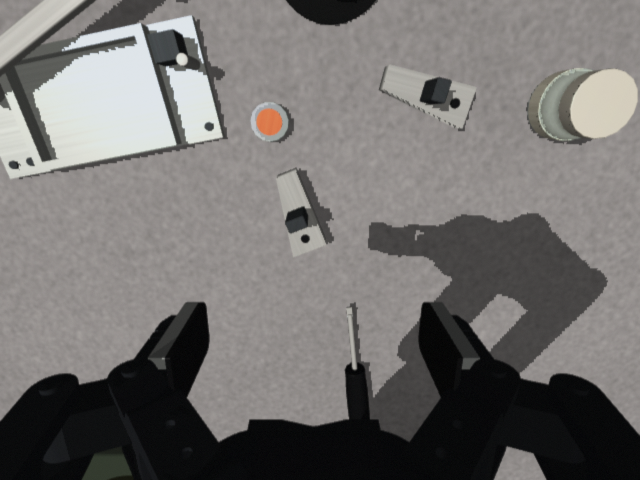

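View pics/c2.png

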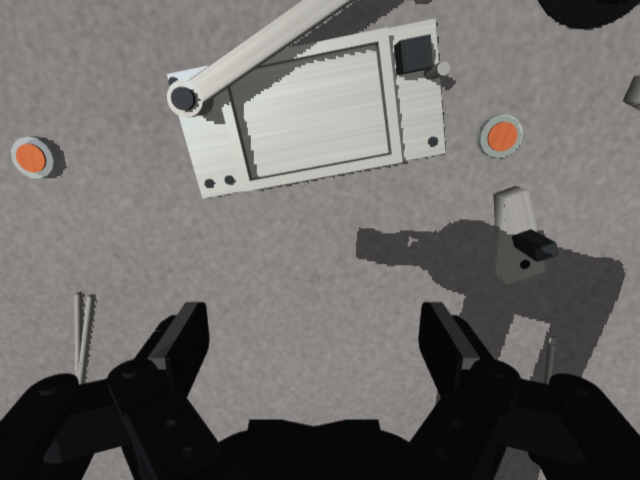

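View pics/c3.png

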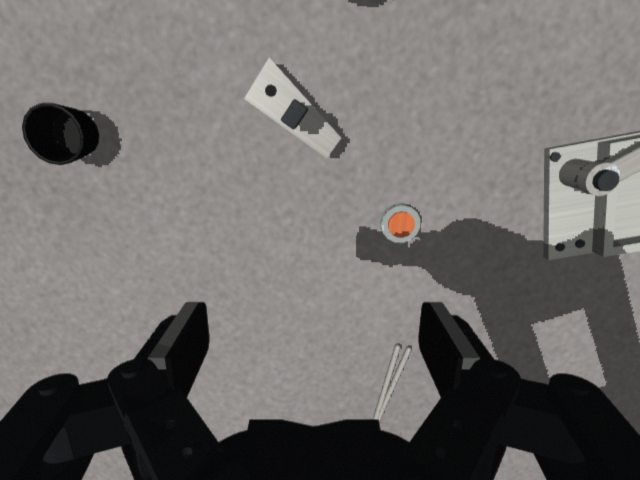

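Run:
```python
from h import *
img,d,W,K=load('c2')
c=cv2.resize(img[0:220,150:470],None,fx=2.5,fy=2.5,interpolation=cv2.INTER_CUBIC)
cv2.imwrite('pics/c2z.png',c[:,:,::-1])
C=cloud(d,W,K)
for u,v in [(190,170),(300,120),(415,55),(443,68),(183,98),(260,60),(425,140),(250,179),(395,110)]: print(u,v,C[v,u].round(1))
for (u,v) in [(203,198),(445,152),(437,18),(170,75)]: print(ray_z(u,v,8,W,K).round(1))
for n in ['c1','c3']:
  i,d,W,K=load(n);C=cloud(d,W,K)
  for k in (25,26,27,28,29,30): 
    pass
  m=(C[:,:,2]>15)&(C[:,:,2]<27); print(n,m.sum())
```

```text
190 170 [4.733e+02 6.720e+01 2.000e-01]
300 120 [516.  -31.8   8.9]
415 55 [ 562.1 -117.7   32. ]
443 68 [ 552.  -135.3   44.1]
183 98 [531.9  50.5  49.1]
260 60 [557.4  -5.1  43.7]
425 140 [ 499.6 -138.1    7.1]
250 179 [468.5  10.9  19.3]
395 110 [ 523.8 -107.4   23.4]
[449.6  55.7   8. ]
[ 489.6 -156.     8. ]
[ 591.3 -138.6    8. ]
[550.9  72.7   8. ]
c1 11982
c3 6452
```

View pics/c2z.png

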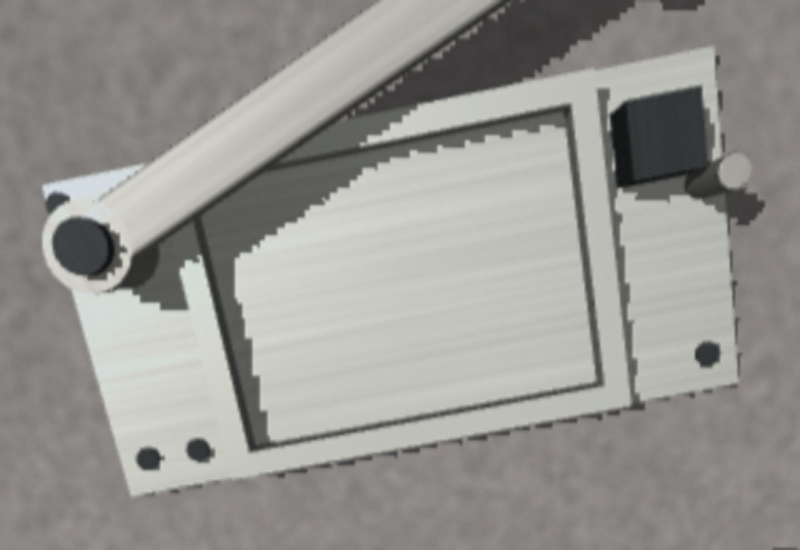

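```bash
cat >> h.py <<'E'
def rz(t): c,s=np.cos(t),np.sin(t); return np.array([[c,-s,0],[s,c,0],[0,0,1.]])
def draw(img,W,K,polys,fn,box=None,f=1):
    o=cv2.resize(img,None,fx=f,fy=f,interpolation=cv2.INTER_CUBIC)[:,:,::-1].copy()
    for P,col in polys:
        q=np.array([proj(p,W,K) for p in P])*f+ (f-1)/2
        cv2.polylines(o,[np.round(q*8).astype(int)],True,col,1,cv2.LINE_AA,3)
    if box: x0,y0,x1,y1=[int(b*f) for b in box]; o=o[y0:y1,x0:x1]
    cv2.imwrite('pics/'+fn+'.png',o)
def rect(x0,x1,y0,y1,z): return np.array([[x0,y0,z],[x1,y0,z],[x1,y1,z],[x0,y1,z]],float)
E
cat > fitc.py <<'E'
from h import *
from scipy.optimize import least_squares
img,d,W,K=load('c2')
M=np.array([[-52,108,8],[-52,-108,8],[52,-108,8],[52,108,8],[14,-100,43]],float)
U=np.array([[132,496],[738,385],[714,47],[42,185],[735,170]])/2.5+[150,0]-0.3
def f(p): return np.concatenate([proj(rz(p[2])@m+[p[0],p[1],p[3]],W,K)-u for m,u in zip(M,U)])
r=least_squares(f,[520,-40,0.17,0]); print(r.x,r.fun.round(2))
p=r.x; 
T=lambda P:(np.asarray(P)@rz(p[2]).T+[p[0],p[1],0])
draw(img,W,K,[(T(rect(-52,52,-108,108,8)),(0,0,255)),(T(rect(-42.5,42.5,-60,60,8)),(0,255,0)),(T(rect(-42.5,42.5,-60,60,22)),(255,0,0)),(T(rect(-50.5,50.5,-68,68,22)),(255,0,255)),(T(rect(9,19,-105,-95,43)),(0,255,255))],'c2o',(150,0,470,220),2.5)
print('pivot',T([28,88,38]))
E
python3 fitc.py
```

```text
[ 5.20201821e+02 -4.04069846e+01  1.82224744e-01  1.90439593e-01] [-0.35  0.03  0.1  -0.53 -0.06  0.03  0.14  0.04  0.13  0.34]
pivot [531.79104644  51.21009818  38.        ]
```

View pics/c2o.png

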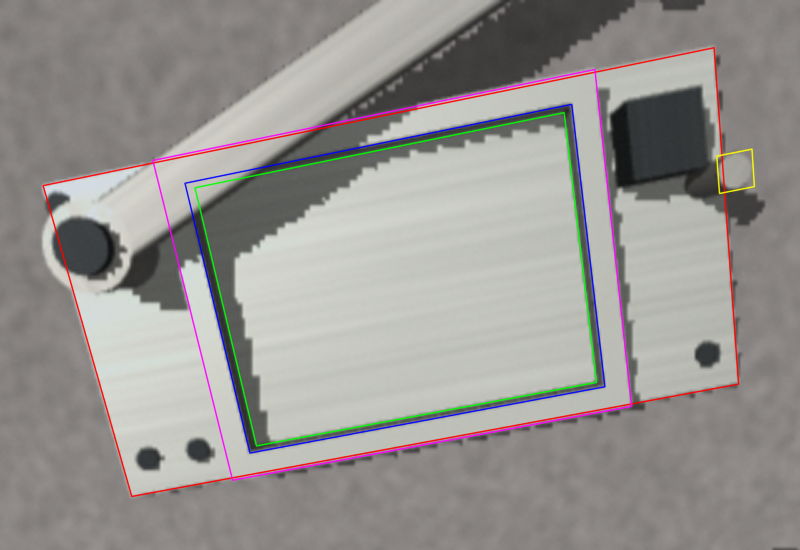

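```bash
cat >> h.py <<'E'
CX,CY,CT=520.2,-40.4,0.182
def cas(P): return np.asarray(P,float)@rz(CT).T+[CX,CY,0]
PIV=cas([28,88,38])
def push_pose(a,r,off,z):
    b=CT+a; n=np.array([np.cos(b),np.sin(b),0]); l=np.array([np.sin(b),-np.cos(b),0])
    p=PIV+r*l-off*n; p[2]=z; return p,b
E
python3 - <<'E'
from h import *
ctrl.gripper_to(0,40)
r=135
p,b=push_pose(0.34,r,26,140); ctrl.move_ptp(p,yawR(b))
print(ctrl.move_l([p[0],p[1],57],vel=80,threshold=6),st()['force'])
for a in np.arange(0.34,1.311,0.08):
    p,b=push_pose(a,r,20 if a>.35 else 22,57)
    ctrl.move_l(p,yawR(b),vel=70)
    print(a.round(2),st()['force'].round(1))
p,b=push_pose(a,r,45,57); ctrl.move_l(p,vel=80)
ctrl.move_l([p[0],p[1],200],vel=200)
grab('top','e_top'); print(st()['t'])
ctrl.gripper_to(60)
ctrl.move_ptp([440,-40,190],yawR(0)); grab('wrist','e2')
E
```

```text
False [-0.03655136  0.02814036 -0.80380095]
0.34 [-0.1 -0.4 -1.3]
0.42 [-0.1  0.  -0. ]
0.5 [-0.4  0.9  0.2]
0.58 [-0.8 -0.4  0.9]
0.66 [-0.3 -0.1  0.2]
0.74 [ 0.5  0.1 -0.6]
0.82 [ 0.1 -0.5 -1. ]
0.9 [-0.5  0.6 -0.6]
0.98 [ 0.2  0.3 -0.6]
1.06 [-0.1 -0.6  0.2]
1.14 [-0.3 -0.7 -0.1]
1.22 [0.1 0.2 0.6]
1.3 [-0.  -0.2  0.4]
12.45
```

View pics/e2.png

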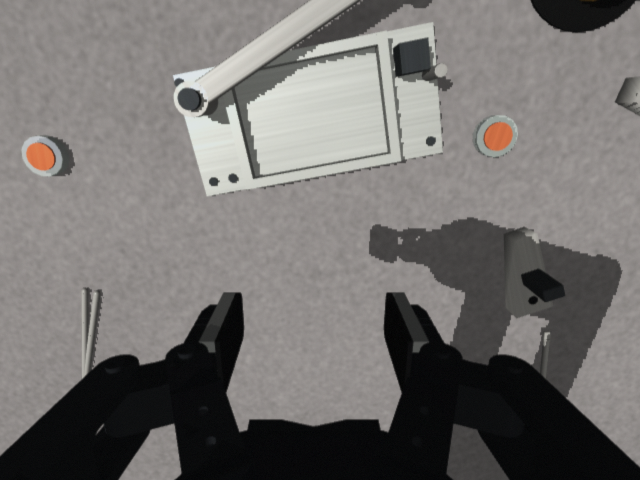

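View pics/e_top.png

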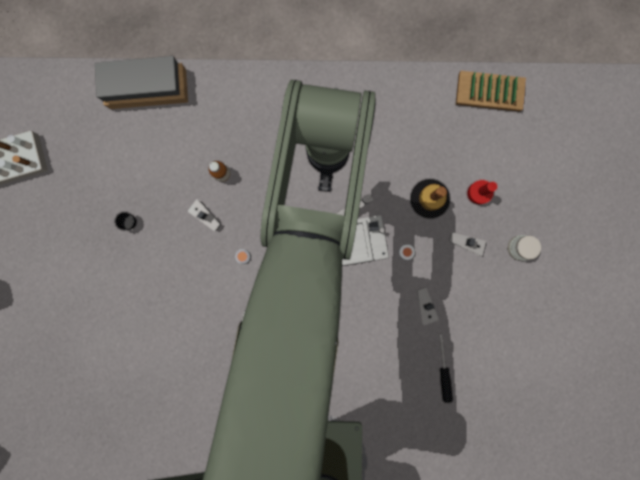

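Run:
```python
from h import *
ctrl.gripper_to(0,40)
print(st()['grip_width'])
r=135
p,b=push_pose(0.34,r,26,140); ctrl.move_ptp(p,yawR(b))
ctrl.move_l([p[0],p[1],57],vel=80,threshold=6);print(p,pose()[0])
grab('wrist','f1'); grab('scene','f1s')
p,b=push_pose(0.42,r,20,57); ctrl.move_l(p,yawR(b),vel=50)
print(p,pose()[0])
grab('wrist','f2')
i,d,W,K=load('f1s')
cv2.imwrite('pics/f1sz.png',cv2.resize(i[200:300,220:360],None,fx=5,fy=5)[:,:,::-1])
```

```text
-0.5098843962503136
[576.58539501 -78.77070585 140.        ] [577.27052508 -78.96676163  57.6971593 ]
[591.77514365 -71.37899623  57.        ] [591.85990218 -71.24604207  57.01657559]
```

View pics/f1.png

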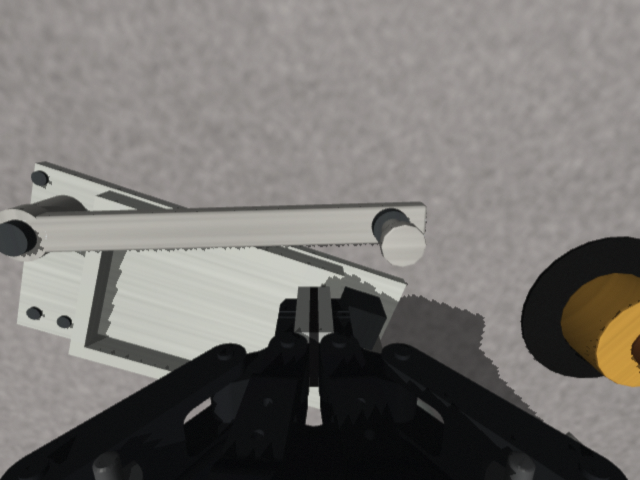

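View pics/f1sz.png

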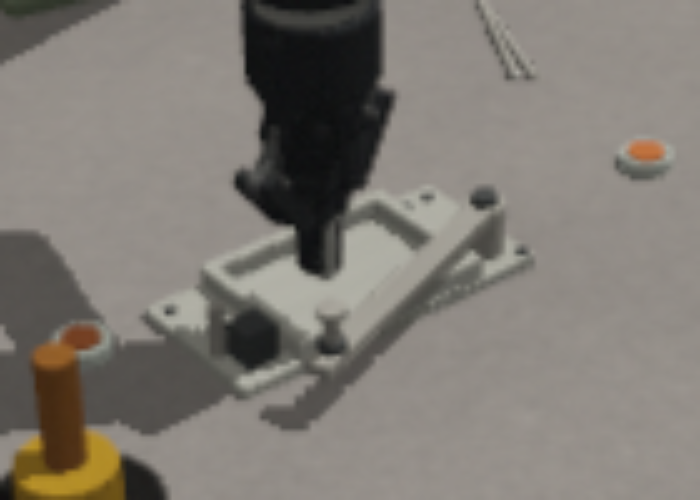

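View pics/f2.png

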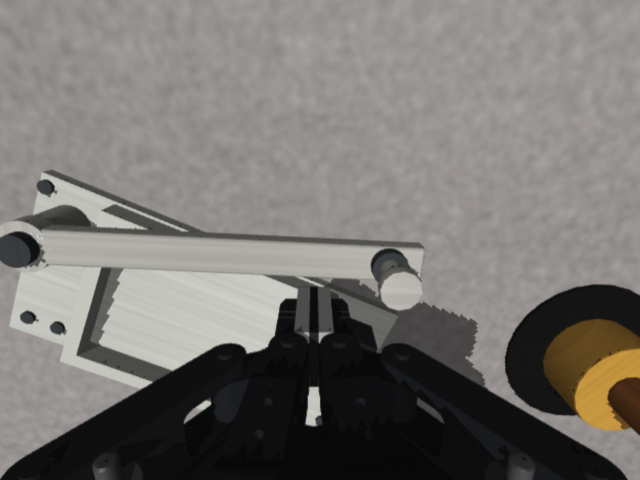

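Run:
```python
from h import *
for n in ['f1','f2']:
    i,d,W,K=load(n);C=cloud(d,W,K)
    for u,v in [(305,292),(325,292),(305,310),(305,330),(325,328),(314,295),(200,225),(300,220),(300,255),(400,245),(390,285)]: print(n,u,v,C[v,u].round(1), d[v,u].round(1))
i,d,W,K=load('f1s');C=cloud(d,W,K)
v,u=np.mgrid[200:270,270:300]
P=C[200:270,270:300].reshape(-1,3)
m=(np.hypot(P[:,0]-577,P[:,1]+79)<40)
print(P[m][np.argsort(P[m][:,2])][:40:4].round(1))
```

```text
f1 305 292 [586.6 -71.8  73.3] 147.9
f1 325 292 [590.6 -78.8  73.4] 147.8
f1 305 310 [586.9 -72.   88. ] 133.9
f1 305 330 [587.2 -72.1 101.2] 121.3
f1 325 328 [590.5 -77.9 100. ] 122.4
f1 314 295 [587.9 -75.3  74.8] 146.6
f1 200 225 [578.6 -19.7  43.4] 170.4
f1 300 220 [604.2 -58.6  44.6] 168.4
f1 300 255 [578.1 -72.   14.2] 206.4
f1 400 245 [622.  -94.4  71.5] 143.6
f1 390 285 [ 585.8 -129.     8. ] 219.1
f2 305 292 [600.6 -63.4  73. ] 147.5
f2 325 292 [605.3 -69.9  73.2] 147.2
f2 305 310 [600.3 -64.   86. ] 135.3
f2 305 330 [601.  -63.8 100.2] 121.6
f2 325 328 [604.3 -69.7  98. ] 123.9
f2 314 295 [602.  -66.8  74. ] 146.8
f2 200 225 [ 5.696e+02 -8.100e+00 -3.000e-01] 215.3
f2 300 220 [ 6.055e+02 -5.470e+01  2.000e-01] 213.8
f2 300 255 [602.1 -58.7  42.6] 175.2
f2 400 245 [632.9 -95.4  41.4] 174.9
f2 390 285 [622.  -90.3  71.6] 148.0
[[ 576.8  -43.5   -2.6]
 [ 583.7  -40.4    0.7]
 [ 578.4  -47.5    3.4]
 [ 549.1  -68.9    6.8]
 [ 544.6  -69.9    8. ]
 [ 566.   -99.5   10.1]
 [ 571.7  -95.7   12.4]
 [ 580.5  -87.1   15. ]
 [ 571.6 -108.2   16.7]
 [ 581.2  -87.3   19. ]]
```

Run:
```python
from h import *
i,d,W,K=load('f1s');C=cloud(d,W,K)
for v in range(238,262,2):
    print(v,[ (C[v,u].round(0).astype(int).tolist()) for u in (280,283,286)])
print(proj([577.3,-79,32],W,K),proj([577.3,-79,57],W,K),proj([577.3,-79,73],W,K))
print(st()['eef_pos'],st()['q'])
```

```text
238 [[571, -85, 115], [595, -87, 129], [590, -76, 122]]
240 [[600, -99, 129], [596, -88, 123], [592, -77, 117]]
242 [[607, -102, 127], [593, -87, 115], [595, -78, 113]]
244 [[603, -100, 118], [589, -85, 105], [589, -76, 102]]
246 [[582, -91, 96], [589, -85, 99], [590, -76, 96]]
248 [[583, -92, 91], [590, -86, 93], [589, -76, 89]]
250 [[583, -92, 84], [590, -86, 86], [588, -76, 82]]
252 [[580, -91, 75], [590, -86, 80], [590, -77, 76]]
254 [[501, -55, 9], [587, -85, 71], [592, -78, 71]]
256 [[512, -61, 10], [510, -50, 5], [519, -44, 9]]
258 [[519, -64, 8], [522, -56, 8], [530, -49, 10]]
260 [[527, -68, 7], [528, -59, 5], [616, -90, 69]]
[283.85543062 262.8244576 ] [283.58477568 255.64491773] [283.40886053 250.97849675]
[591.60860322 -71.32755601  56.89541864] [-2.65074859e-01  4.35912924e-01  1.62136540e+00 -1.61026861e-04
  1.08472127e+00  7.03801963e-01]
```

Run:
```python
from h import *
def tips(n):
    i,d,W,K=load(n);C=cloud(d,W,K)
    p=W[:3,3]; 
    # tool coords
    T=optics.camera_params('wrist')['T_tool_cam']
    v,u=np.mgrid[0:480,0:640]
    c=np.stack([(u-K[0,2])/K[0,0]*d,(v-K[1,2])/K[1,1]*d,d],-1)@T[:3,:3].T+T[:3,3]
    m=(d>0)&(d<200)&(v>270)&(c[:,:,2]<15)&(abs(c[:,:,1])<60)
    q=c[m]; o=np.argsort(-q[:,2])[:400:40]; print(n,q[o].round(1).tolist())
for n in ['c1','e2','f1']: tips(n)
ctrl.move_l([560,-90,200],vel=200)
for w in (0,12,24,40,85):
    ctrl.gripper_to(w); grab('wrist','t%d'%w); print(st()['grip_width']); tips('t%d'%w)
```

```text
c1 [[5.9, 45.1, -17.9], [0.4, -40.8, -19.9], [8.4, -40.7, -20.6], [8.2, 44.8, -21.1], [2.3, 44.3, -21.7], [-1.5, 44.6, -22.2], [-6.2, -40.7, -22.7], [-6.5, 44.8, -23.0], [-9.5, -40.8, -23.3], [11.0, -43.4, -23.7]]
e2 [[-2.3, 32.1, -10.3], [1.8, -28.1, -12.2], [-1.5, -28.2, -13.1], [1.4, -28.2, -14.0], [-3.4, -28.0, -14.8], [-8.3, -28.2, -15.2], [2.4, -28.3, -15.7], [2.2, 32.0, -16.2], [11.5, 34.5, -16.7], [10.9, -34.2, -17.1]]
f1 [[10.4, 2.5, -8.1], [11.1, -0.8, -10.5], [11.7, 0.5, -11.7], [11.3, 2.1, -12.7], [11.7, 6.6, -13.4], [6.9, -8.2, -13.9], [7.3, 11.9, -14.6], [11.2, 0.5, -15.2], [7.5, -10.1, -15.7], [11.4, 0.9, -16.4]]
-0.2796907515196662
t0 [[10.5, 3.4, -8.2], [11.2, 5.0, -10.6], [11.2, 2.5, -11.6], [11.7, 0.5, -12.5], [11.6, 6.2, -13.3], [11.1, 5.0, -14.0], [6.8, 11.1, -14.5], [7.1, 14.3, -15.1], [11.5, 3.7, -15.8], [11.4, 1.7, -16.3]]
12.167646086228531
t12 [[10.5, -8.9, -8.4], [11.1, 13.8, -10.4], [10.3, 7.9, -11.6], [11.7, 14.0, -12.5], [6.9, 19.9, -13.0], [4.4, -4.1, -13.5], [11.5, -8.9, -13.9], [7.1, 18.9, -14.3], [-0.5, 7.9, -14.8], [11.3, -7.2, -15.3]]
23.980341839336926
t24 [[-0.7, -10.2, -5.4], [8.8, -10.2, -8.6], [7.2, -10.1, -10.1], [2.1, -10.1, -11.1], [11.4, 14.9, -12.0], [11.3, 15.3, -12.6], [7.4, 22.3, -13.1], [10.9, 17.6, -13.7], [-1.8, -10.0, -14.3], [8.7, -10.1, -14.7]]
39.66998701022956
t40 [[2.7, -18.2, -7.1], [-4.1, 22.0, -9.7], [8.1, 21.8, -10.9], [10.8, -21.9, -11.6], [11.2, -20.9, -12.4], [-0.2, 21.8, -12.9], [5.8, 21.9, -13.5], [11.1, -23.5, -14.1], [10.9, -19.0, -14.6], [11.2, -23.0, -15.1]]
85.25150170334292
t85 [[-4.9, -41.0, -18.2], [-2.1, 44.9, -19.8], [7.8, 44.6, -20.4], [-9.3, 44.4, -21.0], [7.6, -40.5, -21.5], [-2.0, -40.4, -22.1], [2.8, 44.5, -22.5], [-2.4, 44.4, -22.9], [-8.6, -40.7, -23.3], [8.8, 44.4, -23.7]]
```

Run:
```python
from h import *
ctrl.gripper_to(12)
ctrl.move_ptp([420,0,60],yawR(0.2))
print(ctrl.move_l([420,0,20],vel=30,threshold=5),pose()[0],st()['force'])
if pose()[0][2]<22:
    print(ctrl.move_l([420,0,-22],vel=20,threshold=5),pose()[0],st()['force'])
print(st()['t'])
ctrl.move_l([420,0,60],vel=150)
```

```text
False [ 4.20213393e+02 -5.28151001e-02  2.01894726e+01] [0.43360207 0.31773302 0.51958899]
True [ 4.19967294e+02 -1.26903186e-02 -5.18116490e+00] [-0.81367753 -0.19193997  5.61850215]
24.4083
```

Run:
```python
from h import *
ctrl.gripper_to(0,40)
r=135; Z=26
p,b=push_pose(0.34,r,26,90); ctrl.move_ptp(p,yawR(b))
print(ctrl.move_l([p[0],p[1],Z],vel=80,threshold=6),st()['force'])
for a in np.arange(0.36,1.321,0.08):
    p,b=push_pose(a,r,20,Z)
    ctrl.move_l(p,yawR(b),vel=70)
    print(a.round(2),st()['force'].round(1))
p,b=push_pose(a,r,45,Z); ctrl.move_l(p,vel=80)
ctrl.move_l([p[0],p[1],150],vel=200)
ctrl.gripper_to(40)
ctrl.move_ptp([430,-240,220],yawR(0)); grab('wrist','g1'); print(st()['t'])
ctrl.move_ptp([440,-40,180],yawR(0)); grab('wrist','g2'); print(st()['t'])
```

```text
False [0.43597947 0.08148288 0.57498357]
0.36 [ 0.4 -0.4 -0.7]
0.44 [-0.1  0.   0.7]
0.52 [-0.3 -0.6 -0.2]
0.6 [ 0.7 -0.1 -0.2]
0.68 [ 0.5 -0.1  0.2]
0.76 [-0.3 -0.3  0.7]
0.84 [-0.1  0.5 -0. ]
0.92 [ 0.4  0.3 -0.7]
1.0 [-0.5 -0.1  0.7]
1.08 [ 0.5 -0.2  1.3]
1.16 [ 0.8  0.1 -0.9]
1.24 [-0.   0.  -0.2]
1.32 [ 0.3  0.4 -0.1]
33.9667
34.85
```

View pics/g2.png

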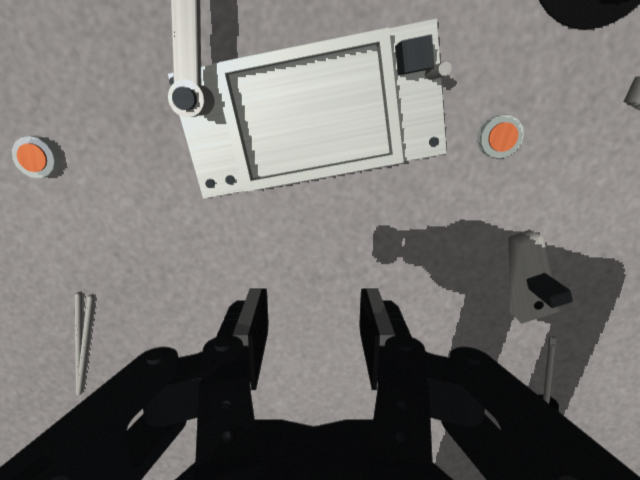

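View pics/g1.png

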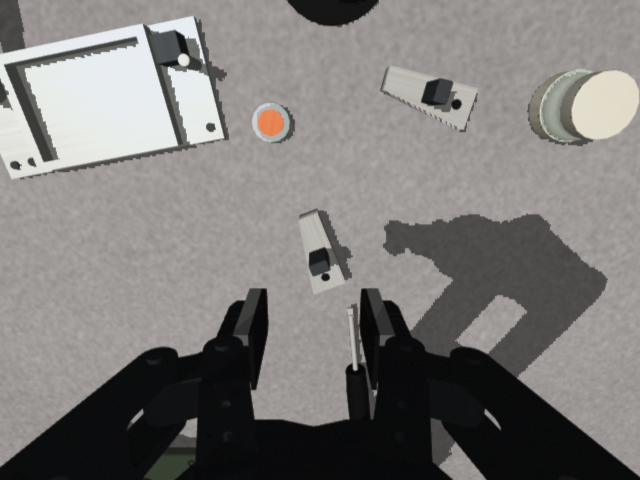

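Run:
```python
from h import *
def z(n,x0,y0,x1,y1):
    i,_,_,_=load(n); return cv2.resize(i[y0:y1,x0:x1],(390,int(390*(y1-y0)/(x1-x0))),interpolation=cv2.INTER_CUBIC)
a=z('c3',230,50,360,180);b=z('g1',270,190,370,310)[:468];
b=z('g1',260,195,380,315); c=z('g1',370,40,490,160)
o=np.zeros((590,800,3),np.uint8)
a=cv2.resize(a,(390,390))
o[:390,:390]=a;o[:390,400:790]=b
cv2.imwrite('pics/zab.png',o[:390,:,::-1]); cv2.imwrite('pics/zc.png',c[:,:,::-1])
```

```text
(no output)
```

View pics/zab.png

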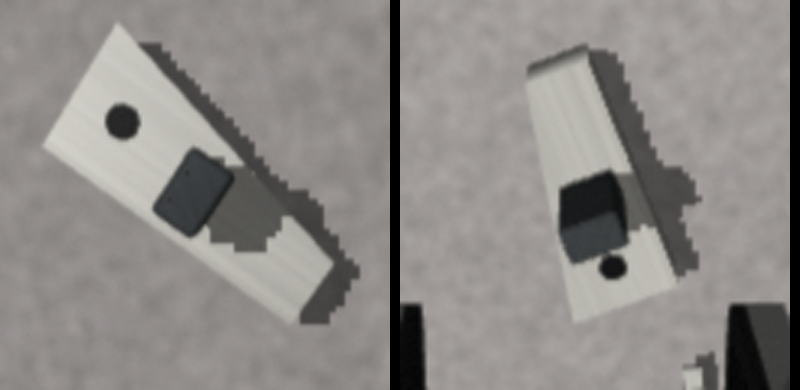

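View pics/zc.png

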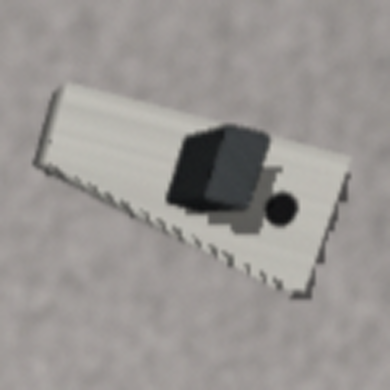

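```bash
cat > fitb.py <<'E'
from h import *
from scipy.optimize import least_squares
M=np.array([[40,14,22],[40,-22,22],[-40,-6,22],[-40,14,22]],float)
TAB=rect(-6,6,-9,9,58)
def fit(n,corn,org,s,g,out):
    img,_,W,K=load(n); U=np.array(corn,float)/s+org-0.35
    X=np.array([ray_z(u,v,22,W,K) for u,v in U])
    t0=np.arctan2(*( (X[0]-X[3])[[1,0]]))
    f=lambda p: np.concatenate([proj(rz(p[2])@m+[p[0],p[1],0],W,K)-u for m,u in zip(M,U)])
    r=least_squares(f,[*X[:,:2].mean(0),t0]); p=r.x
    T=lambda P:P@rz(p[2]).T+[p[0],p[1],0]
    draw(img,W,K,[(T(M),(0,0,255)),(T(TAB),(0,255,0))],out,(org[0],org[1],org[0]+120,org[1]+120),3.25)
    print(out,p.round(3),r.fun.round(1)); return p
if __name__=='__main__':
    fit('c3',[(44,146),(118,23),(333,262),(290,323)],(230,50),3,0,'A')
    fit('g1',[(278,283),(175,322),(127,80),(190,57)],(260,195),3.25,0,'B')
    fit('g1',[(351,158),(303,292),(46,167),(66,85)],(370,40),3.25,0,'C')
    o=np.hstack([cv2.resize(cv2.imread('pics/%s.png'%k),(266,266)) for k in 'ABC']); cv2.imwrite('pics/abc.png',o)
E
python3 fitb.py
```

```text
A [580.623 290.671   0.956] [-0.5 -0.1 -0.2 -0.4  0.4  0.2  0.3  0.4]
B [ 376.659 -247.134   -2.771] [ 0.3  0.1 -0.3 -0.6  0.2  0.3 -0.2  0.2]
C [ 527.254 -343.478   -1.793] [-0.3 -0.   0.4  0.1 -0.2 -0.6  0.1  0.5]
```

View pics/abc.png

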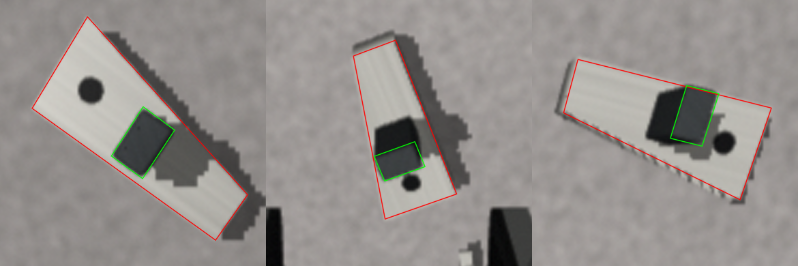

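Run:
```python
from h import *
ctrl.move_ptp([610,-40,180],yawR(np.pi)); img,d,W,K=grab('wrist','k2'); print(st()['t'])
T=cas
draw(img,W,K,[(T(rect(-52,52,-108,108,8)),(0,0,255)),(T(rect(-42.5,42.5,-60,60,22)),(255,0,0)),(T(rect(9,19,-105,-95,43)),(0,255,255))],'k2o',(150,0,470,240),2.5)
cv2.imwrite('pics/k2z.png',cv2.resize(img[0:240,150:470],None,fx=2.5,fy=2.5,interpolation=cv2.INTER_CUBIC)[:,:,::-1])
```

```text
37.4833
```

View pics/k2o.png

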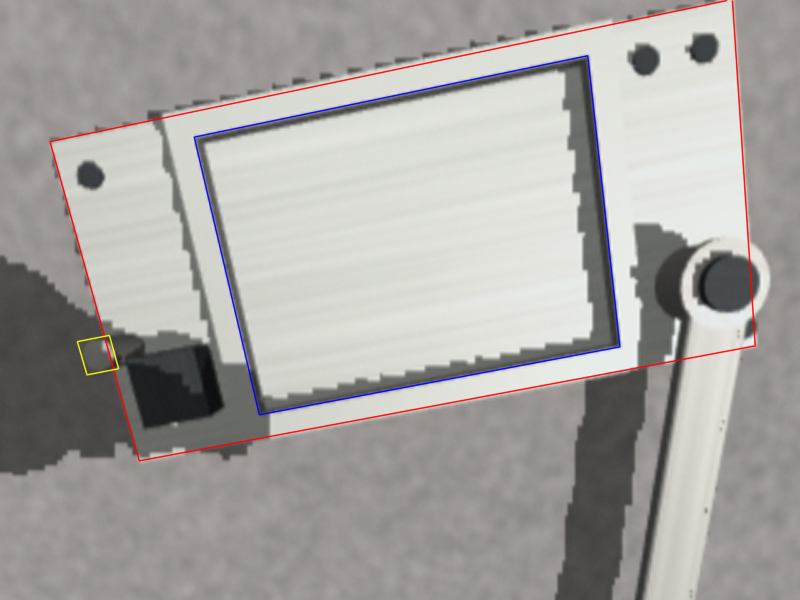

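Run:
```python
from h import *
i,d,W,K=load('k2')
cv2.imwrite('pics/k2a.png',cv2.resize(i[0:60,330:470],None,fx=5.7,fy=5.7,interpolation=cv2.INTER_CUBIC)[:,:,::-1])
cv2.imwrite('pics/k2b.png',cv2.resize(i[40:200,160:260],None,fx=3.7,fy=3.7,interpolation=cv2.INTER_CUBIC)[:,:,::-1])
```

```text
(no output)
```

View pics/k2z.png

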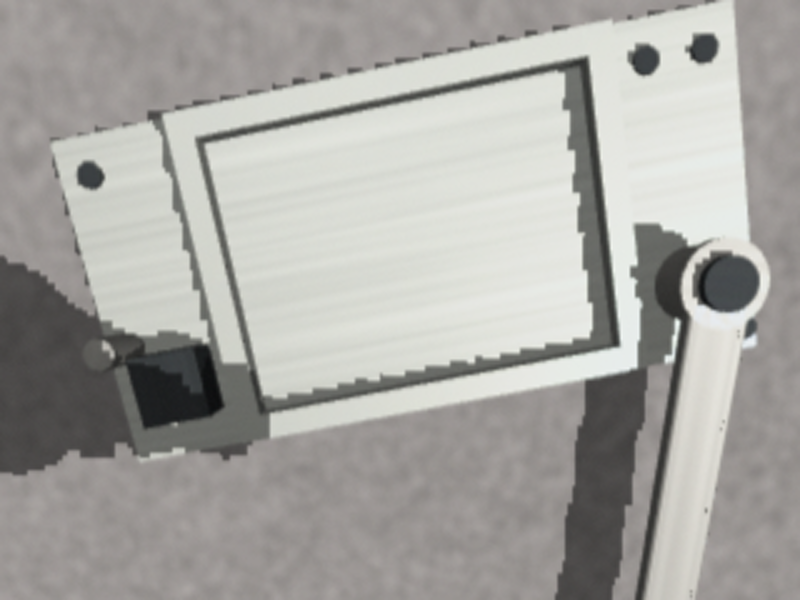

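View pics/k2b.png

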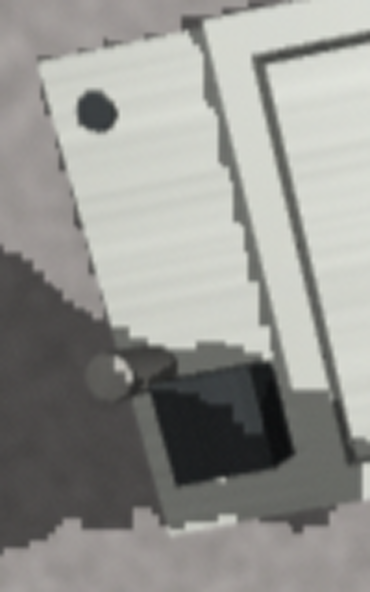

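```bash
cat >> h.py <<'E'
def pick(x,y,beta,k=0,z=21,up=120):
    psi=beta+np.pi/2+k*np.pi; R=yawR(psi)
    ctrl.gripper_to(34,60)
    ctrl.move_ptp([x,y,z+70],R)
    t=ctrl.move_l([x,y,z],vel=90,threshold=8); print('desc',t,pose()[0].round(1))
    ctrl.gripper_to(0,60); s=st(); print('w',s['grip_width'],s['force'].round(1))
    ctrl.move_l([x,y,z+up],vel=180); s=st(); print('lift',s['grip_width'],s['force'].round(1),s['t'])
E
python3 - <<'E'
from h import *
pick(580.6,290.7,.956,0)
p=cas([0,43,0]); 
ctrl.move_ptp([p[0],p[1],110],yawR(CT+np.pi/2))
ctrl.move_l([p[0],p[1],29+22],vel=120,threshold=8)
print(pose()[0],st()['grip_width'],st()['force'],st()['t']); grab('wrist','m1')
E
```

```text
desc False [581.2 291.   21.5]
w 10.831471365219828 [0.6 0.4 3.1]
lift 10.895308674732478 [ 0.2  0.5 -4.5] 41.075
[513.12174371   2.28505307  51.32659884] 11.092354682637588 [-0.46076616  0.08568565 -3.58219639] 42.8583
```

View pics/m1.png

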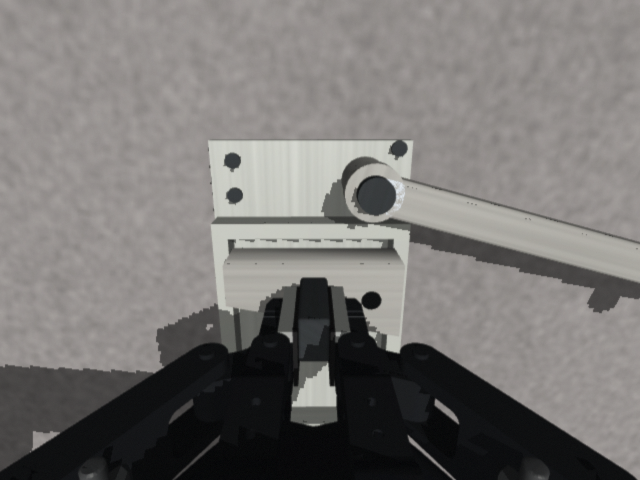

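```bash
cat > ov.py <<'E'
from h import *
import sys
def ov(n,out,x,y,b,ztop,box,f,extra=[]):
    img,d,W,K=load(n); B=lambda P:P@rz(b).T+[x,y,0]
    M=np.array([[40,14,0],[40,-22,0],[-40,-6,0],[-40,14,0]],float)
    M1=M.copy();M1[:,2]=ztop; M2=M.copy();M2[:,2]=ztop-22
    draw(img,W,K,[(B(M1),(0,0,255)),(B(M2),(0,255,0)),(cas(rect(-42.5,42.5,-60,60,22)),(255,0,0)),(cas(rect(-42.5,42.5,-60,60,8)),(255,255,0))]+extra,out,box,f)
E
python3 - <<'E'
from ov import *
p=np.array([513.1,2.3]); ov('m1','m1o',p[0],p[1],CT,52.5,(190,210,440,350),3.2)
E
```

```text
(no output)
```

View pics/m1o.png

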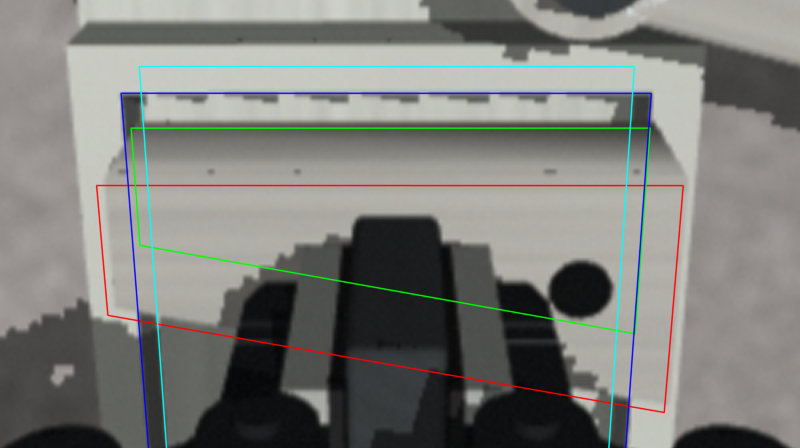

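```bash
cat >> h.py <<'E'
FY=1.3
def place(y,psi,slide=6,dy0=3,x=0,hover=51,zfin=None,sx=0):
    R=yawR(psi); off=R[:,1]*FY
    p=cas([x,y-dy0,0])-off
    ctrl.move_l([p[0],p[1],hover],R,vel=100)
    print('hover',pose()[0].round(1))
    t=ctrl.move_l([p[0],p[1],26],vel=25,threshold=7); c=pose()[0]; print('floor',t,c.round(1),st()['force'].round(1))
    z=c[2]+0.6
    ctrl.move_l([p[0],p[1],z],vel=20)
    q=cas([x+sx,y+slide,0])-off
    t=ctrl.move_l([q[0],q[1],z],vel=15,threshold=8); c=pose()[0]; 
    print('slide',t,'cas y',((c+off-[CX,CY,0])@rz(CT))[:2].round(2),st()['force'].round(1))
    return c
E
python3 - <<'E'
from h import *
place(46,CT+np.pi/2); print(st()['t']); grab('wrist','m2')
E
```

```text
hover [511.7   1.5  51.8]
floor True [510.7   1.7  30.1] [-0.9  0.2  4.7]
slide True cas y [-0.43 45.57] [-0.2 -1.9  1.7]
44.65
```

View pics/m2.png

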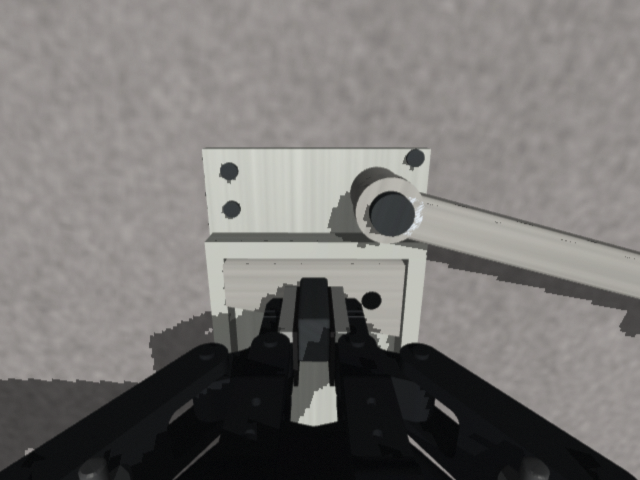

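Run:
```python
from h import *
c=pose()[0]
ctrl.gripper_to(30); ctrl.move_l([c[0],c[1],130],vel=180); print(st()['force'])
pick(376.7,-247.1,-2.771,1)
q=cas([0,10,110]); ctrl.move_l(q,yawR(CT+np.pi/2),vel=250)
q=cas([0,13,60]); ctrl.move_l(q,yawR(CT+np.pi/2),vel=100)
grab('wrist','m3');print(pose()[0],st()['t'])
from ov import *
p=pose()[0]+yawR(CT+np.pi/2)[:,1]*FY
ov('m3','m3o',p[0],p[1],CT-np.pi,p[2]+0.5,(190,180,440,350),3.2)
```

```text
[-0.03955436  0.16211305 -0.19193156]
desc False [ 377.2 -247.4   21.4]
w 11.291878053212145 [-0.5 -1.8  5.4]
lift 10.776640567295093 [-0.4  0.  -4.6] 49.125
[518.65807769 -28.04831566  60.77007996] 51.0167
```

View pics/m3o.png

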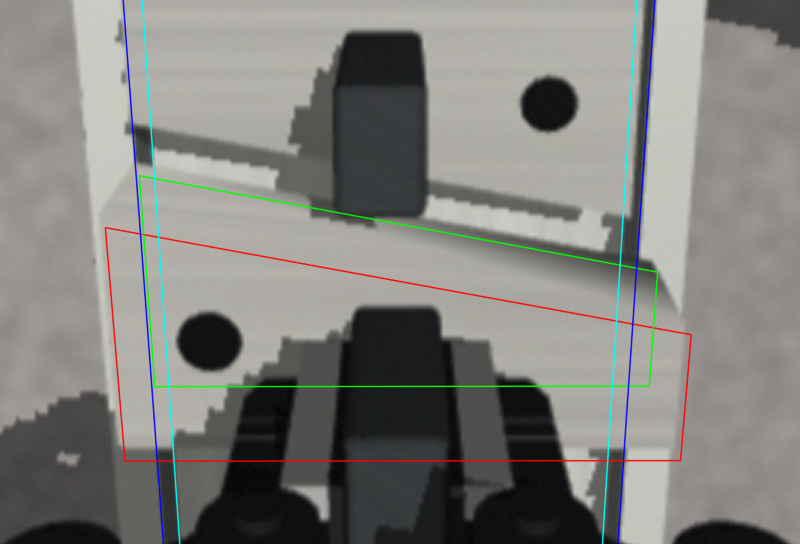

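Run:
```python
import h; from h import *
h.FY=-0.1
c=place(16.1,CT+np.pi/2,hover=52); print(st()['t']); grab('wrist','m4')
ctrl.gripper_to(30); ctrl.move_l([c[0],c[1],110],vel=180); grab('wrist','m5')
```

```text
hover [517.7 -27.4  51.9]
floor True [517.6 -27.4  29.9] [-0.4  0.1  4.1]
slide True cas y [-0.59 16.27] [-0.2 -2.4  1.6]
52.825
```

View pics/m5.png

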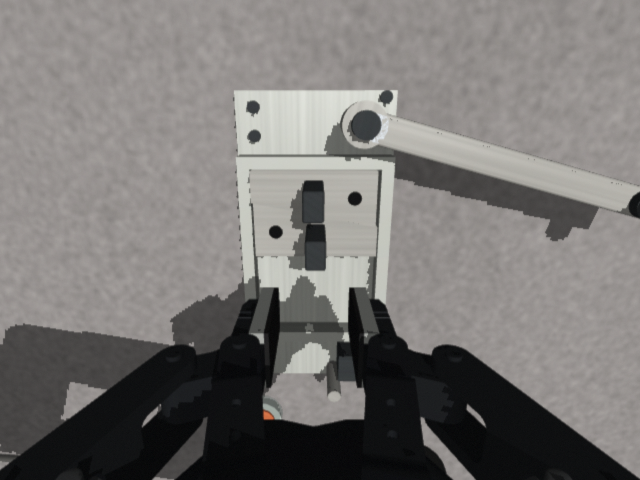

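Run:
```python
from h import *
ctrl.move_l([527.3,-300,140],vel=250)
pick(527.3,-343.5,-1.793,0)
q=cas([0,-40,120]); ctrl.move_ptp(q,yawR(CT+np.pi/2))
q=cas([0,-18,60]); ctrl.move_l(q,yawR(CT+np.pi/2),vel=100)
grab('wrist','m6');print(pose()[0],st()['t'])
from ov import *
p=pose()[0]
ov('m6','m6o',p[0],p[1],CT,p[2]+0.5,(190,180,440,350),3.2)
```

```text
desc False [ 527.8 -343.9   21.5]
w 11.153067661241042 [ 1.2 -0.1  3.5]
lift 10.89697287879318 [-0.8  0.7 -4.8] 59.0667
[524.53413973 -58.59827614  60.89644647] 61.3083
```

View pics/m6o.png

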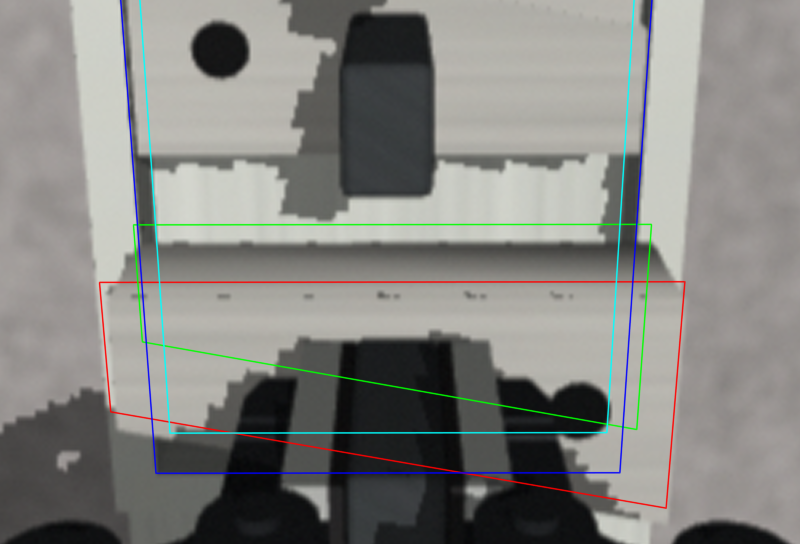

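Run:
```python
import h; from h import *
h.FY=0
c=place(-8,CT+np.pi/2,hover=52); print(st()['t'])
ctrl.gripper_to(30); ctrl.move_l([c[0],c[1],110],vel=180)
q=cas([-20,-60,150]); ctrl.move_ptp(q,yawR(CT+np.pi/2)); grab('wrist','m7')
q=cas([-80,0,130]); ctrl.move_ptp(q,yawR(0.0)); grab('wrist','m8'); print(st()['t'])
```

```text
hover [521.5 -50.7  51.6]
floor True [521.9 -51.2  30.1] [-0.3  0.4  5.1]
slide True cas y [-0.46 -6.66] [ 0.3 -1.3  1.8]
63.1583
66.15
```

View pics/m7.png

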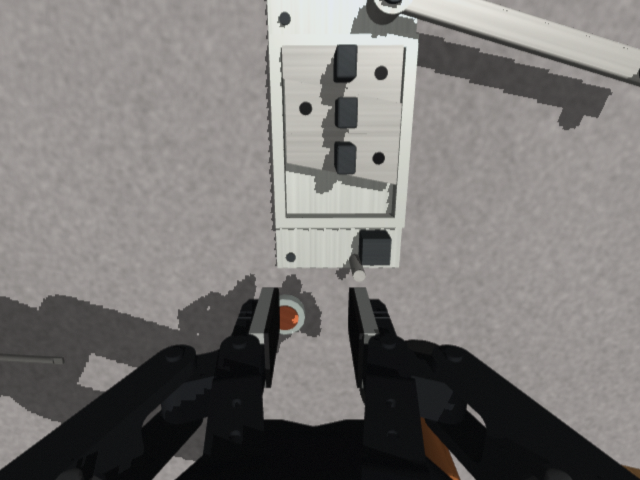

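View pics/m8.png

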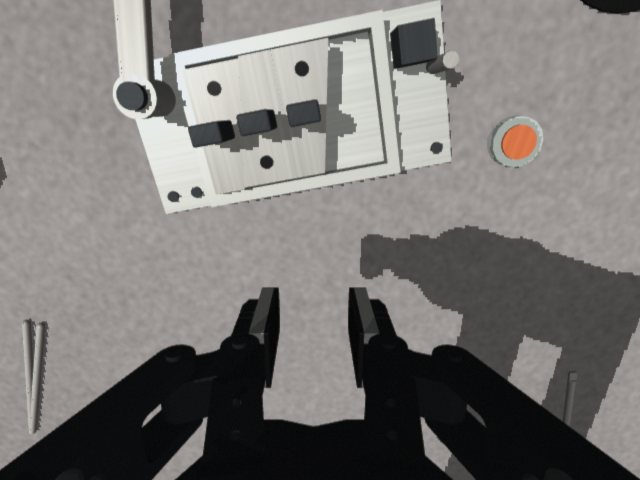

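Packed three blocks; zoom to check gaps and the top camera for a fourth block.

Run:
```python
from h import *
i,d,W,K=load('m8')
cv2.imwrite('pics/m8z.png',cv2.resize(i[20:220,150:400],None,fx=3.2,fy=3,interpolation=cv2.INTER_CUBIC)[:,:,::-1][:600])
```

```text
(no output)
```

View pics/m8z.png

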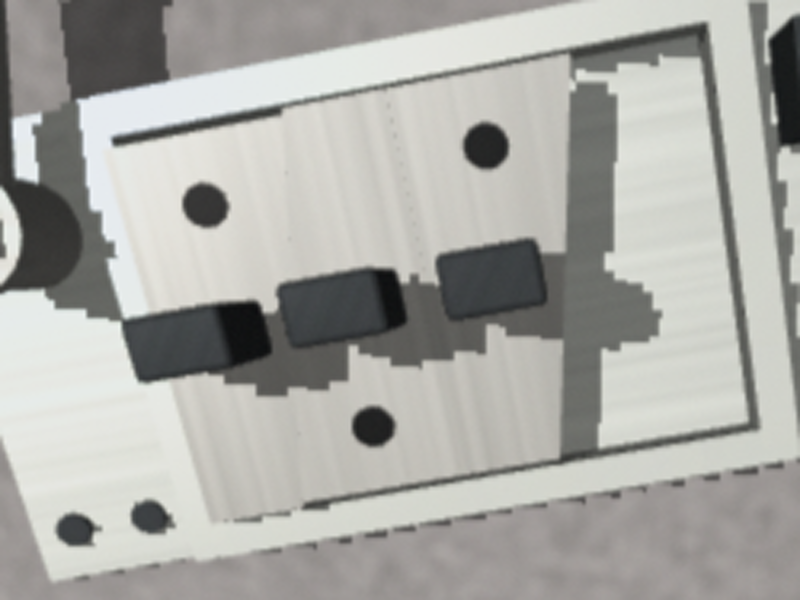

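Run:
```python
from h import *
ctrl.gripper_to(0,40)
r=143; Z=30
p,b=push_pose(1.36,r,-45,130); ctrl.move_ptp(p,yawR(b))
print(ctrl.move_l([p[0],p[1],Z],vel=100,threshold=6),st()['force'].round(1))
for a in list(np.arange(1.34,0.1,-0.08))+[0.06]:
    p,b=push_pose(a,r,-21,Z)
    ctrl.move_l(p,yawR(b),vel=80)
    print(a.round(2) if hasattr(a,'round') else a,st()['force'].round(1),end=' ')
p,b=push_pose(-0.06,r,-21,Z)
print(ctrl.move_l(p,yawR(b),vel=15,threshold=10),st()['force'],((pose()[0]-[CX,CY,0])@rz(CT)).round(2))
ctrl.hold(0.3)
c=pose()[0]; p,b=push_pose(0.06,r,-45,Z); ctrl.move_l(p,vel=60); ctrl.move_l([p[0],p[1],150],vel=200)
ctrl.gripper_to(40)
q=cas([-80,-30,140]); ctrl.move_ptp(q,yawR(0.0)); grab('wrist','n1'); print(st()['t'])
ctrl.move_ptp([520,-240,170],yawR(0)); grab('wrist','n2')
```

```text
False [-0.1 -0.1  0.5]
1.34 [-0.2  0.8  0.1] 1.26 [ 1.1  0.  -0.3] 1.18 [-0.2 -0.6 -0.3] 1.1 [ 0.1 -0.1  0.3] 1.02 [-0.7  0.  -0.2] 0.94 [-0.9 -0.7  0.3] 0.86 [0.5 0.3 0.1] 0.78 [ 0.1 -0.5 -1.1] 0.7 [-0.6  0.4 -0.1] 0.62 [-0.4 -1.1 -1.5] 0.54 [ 0.2 -0.1  0. ] 0.46 [ 0.6 -0.5 -0.1] 0.38 [ 1.1 -0.5  0.1] 0.3 [-0.2 -0.5 -0.9] 0.22 [-0.7  0.3  0.1] 0.14 [-0.2 -0.6  0.1] 0.06 [0.2 0.  0.5] True [1.24596523 0.08917804 1.02810746] [ 47.48 -55.37  30.04]
77.7417
```

View pics/n1.png

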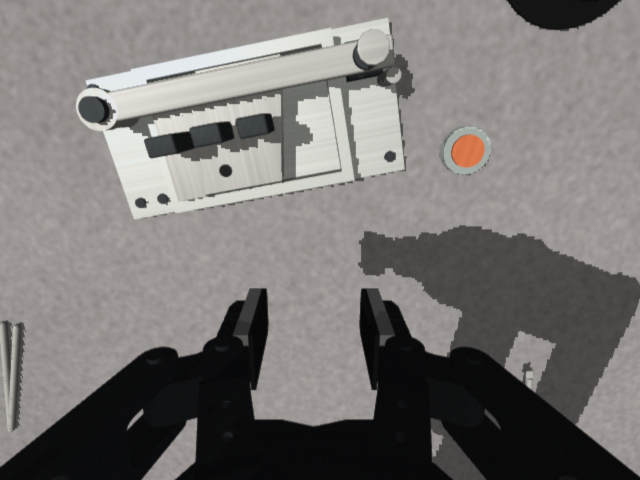

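View pics/n2.png

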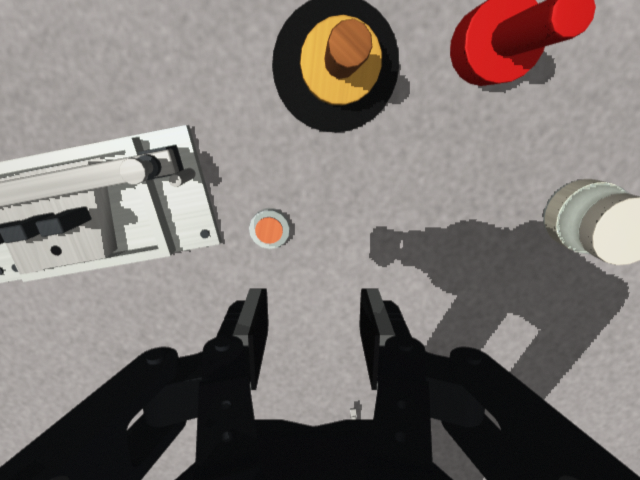

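Run:
```python
from h import *
from scipy.optimize import least_squares
img,d,W,K=load('n1')
for a,o in ((0,'n1o'),):
    B=PIV+ (rect(-9,9,-182,8,5))@rz(CT).T
    ph=np.linspace(0,2*np.pi,40)
    pin=cas(np.c_[28+9*np.cos(ph),-85+9*np.sin(ph),np.full(40,71)])
    post=cas(np.c_[14+5*np.cos(ph),-100+5*np.sin(ph),np.full(40,43)])
    draw(img,W,K,[(B,(0,0,255)),(pin,(0,255,0)),(post,(255,0,0))],o,(70,0,420,230),2.25)
# bar height from depth
C=cloud(d,W,K); print(C[48,372],C[75,250])
img,d,W,K=load('n2'); hsv=cv2.cvtColor(img,cv2.COLOR_RGB2HSV)
def circ(x,y,r,z): 
    ph=np.linspace(0,2*np.pi,60); return np.c_[x+r*np.cos(ph),y+r*np.sin(ph),np.full(60,z)]
# pad: use outline points
g=img.max(2); m=(g<45).astype(np.uint8); m[:, :250]=0; m[150:]=0; m[:,420:]=0
n,l,s,c=cv2.connectedComponentsWithStats(m); k=1+np.argmax(s[1:,4]); print(s[k])
cn=max(cv2.findContours((l==k).astype(np.uint8),cv2.RETR_EXTERNAL,cv2.CHAIN_APPROX_NONE)[0],key=len)[:,0]
hull=cv2.convexHull(cn)[:,0]; pts=np.array([ray_z(u,v,3,W,K)[:2] for u,v in cn if v>1])
# robust circle fit r=50
f=lambda p: np.hypot(pts[:,0]-p[0],pts[:,1]-p[1])-50
r=least_squares(f,pts.mean(0),loss='soft_l1'); pad=r.x; print('pad',pad,np.median(abs(r.fun)))
m=((hsv[...,0]>15)&(hsv[...,0]<28)&(hsv[...,1]>140)&(hsv[...,2]>120)).astype(np.uint8); m[150:]=0
pt=np.argwhere(m)[:,::-1]; P=cloud(d,W,K)
z=P[...,2]; mm=(m>0)&(abs(z-35)<4); q=P[mm][:,:2]; print(len(q),q.min(0),q.max(0),(q.min(0)+q.max(0))/2)
h=(z>100)&(z<112)&(P[...,1]<-180)&(P[...,1]>-300); q=P[h]; print(len(q),q.min(0),q.max(0),(q.min(0)+q.max(0))/2)
mx,my=(q.min(0)+q.max(0))[:2]/2
draw(img,W,K,[(circ(*pad,50,3),(0,0,255)),(circ(mx,my,29,35),(0,255,0)),(circ(mx,my,12,105),(255,0,0))],'n2o',(250,0,420,150),4.5)
```

```text
[ 562.67266637 -117.94018749   71.66082743] [551.82148644 -47.40047948  44.38353905]
[ 273    0  126  132 7454]
pad [ 635.63546266 -257.57804075] 1.001474497349875
2937 [ 607.28014848 -287.86225958] [ 663.77110888 -230.83118812] [ 635.52562868 -259.34672385]
1743 [ 623.53873488 -270.97248801  100.05028526] [ 647.40699045 -247.61671948  107.92648702] [ 635.47286266 -259.29460374  103.98838614]
```

View pics/n1o.png

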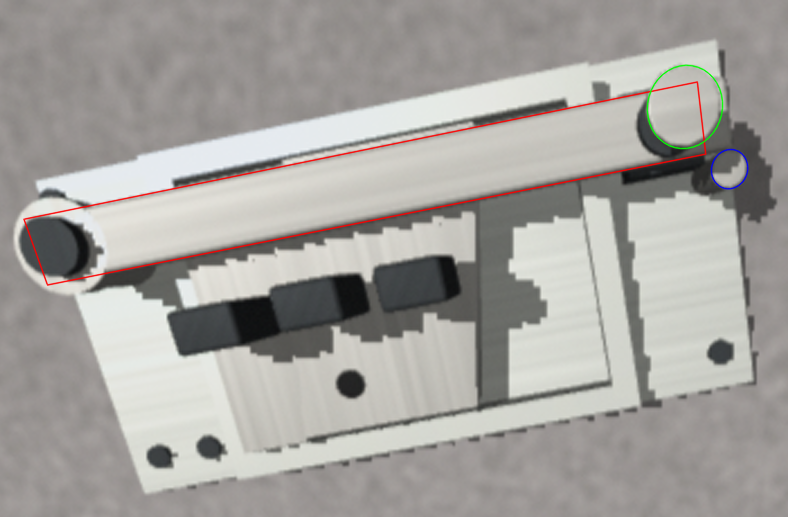

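View pics/n2o.png

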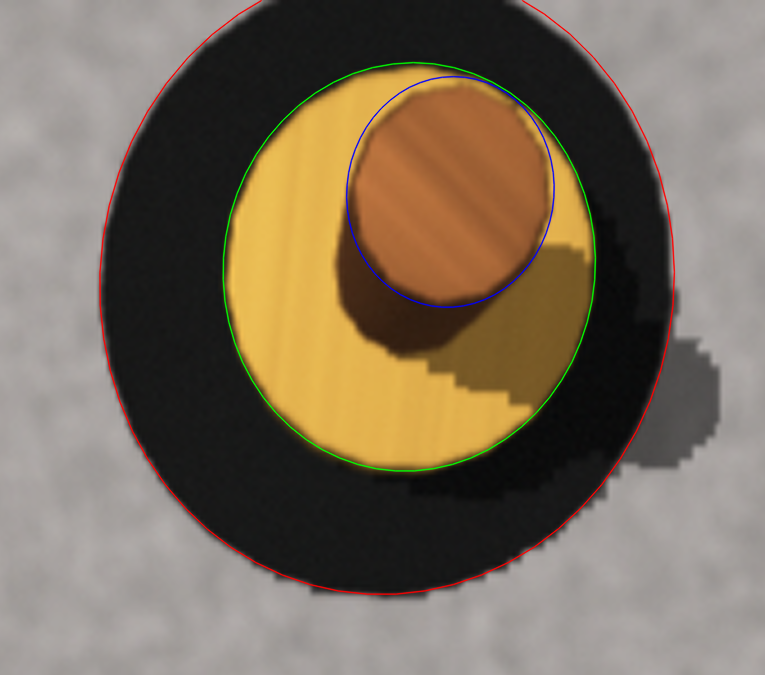

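Run:
```python
from h import *
R=yawR(CT+np.pi/2); mx,my=635.5,-259.4
ctrl.gripper_to(55,80)
ctrl.move_ptp([mx,my,160],R)
print(ctrl.move_l([mx,my,53],vel=100,threshold=8),pose()[0])
ctrl.gripper_to(0,80); print(st()['grip_width'],st()['force'])
ctrl.move_l([mx,my,63],vel=40); print(st()['grip_width'],st()['force'])
ctrl.move_l([mx,my,170],vel=150)
p=cas([28,-85,0]); print(p)
ctrl.move_l([p[0],p[1],170],vel=150)
ctrl.move_l([p[0],p[1],132],vel=100); print(st()['force'].round(1),st()['t']); grab('wrist','s1'); grab('scene','s1s')
i,d,W,K=load('s1s'); cv2.imwrite('pics/s1sz.png',cv2.resize(i[180:300,200:360],None,fx=5,fy=5)[:,:,::-1])
```

```text
False [ 636.33662884 -259.83015281   54.18239799]
22.083402553941568 [-3.18484119 -0.15881904  4.39983678]
22.380620101905304 [ 1.16351273 -0.07789399 -5.74764566]
[ 563.12227928 -118.92819839    0.        ]
[ 0.8  0.6 -5.4] 84.925
```

View pics/s1.png

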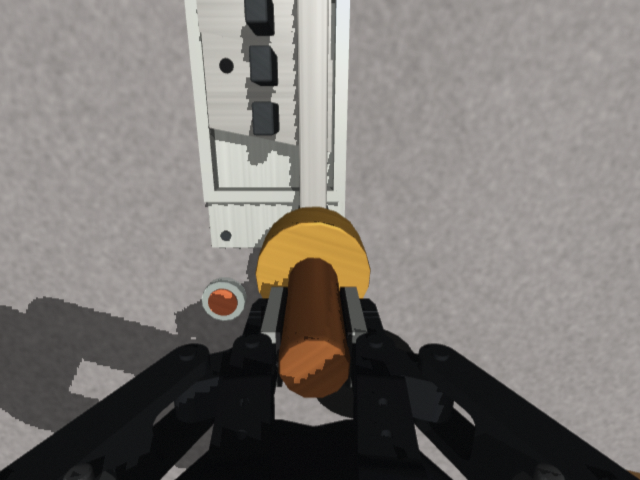

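View pics/s1sz.png

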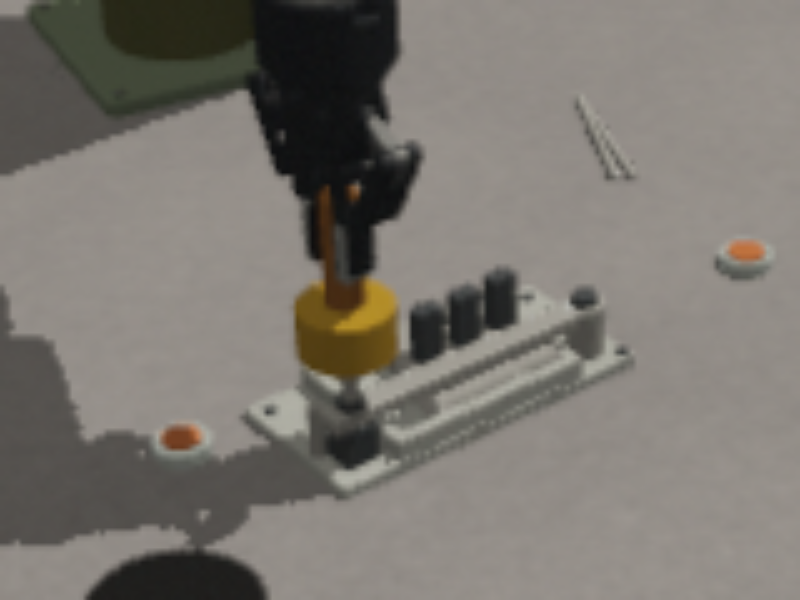

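Run:
```python
from h import *
p=cas([28,-85,0])
t=ctrl.move_l([p[0],p[1],100],vel=25,threshold=26); s=st(); print(t,s['eef_pos'].round(1),s['force'].round(1))
ctrl.hold(0.15); s=st(); print(s['eef_pos'].round(1),s['force'].round(1))
ctrl.move_l([p[0],p[1],160],vel=100); print(st()['force'].round(1),st()['grip_width'],st()['t'])
ctrl.move_l([p[0]-30,p[1]-70,175],vel=150); grab('scene','s2s'); grab('wrist','s2')
i,d,W,K=load('s2s'); cv2.imwrite('pics/s2sz.png',cv2.resize(i[180:300,200:360],None,fx=5,fy=5)[:,:,::-1])
C=cloud(d,W,K); 
u,v=proj([p[0],p[1],57],W,K).round().astype(int); print(u,v,C[v,u],C[v-2,u],C[v,u+1])
```

```text
True [ 565.8 -118.7  106.6] [-0.1  1.5  4.8]
[ 565.7 -118.7  106.6] [0.5 1.2 4.9]
[-0.7 -0.3 -6.3] 22.464615134873252 86.95
269 257 [ 559.40849992 -116.49983974   53.95873404] [484.03512239 -84.47289847   5.02385106] [ 561.98481768 -114.51535618   54.85877723]
```

View pics/s2sz.png

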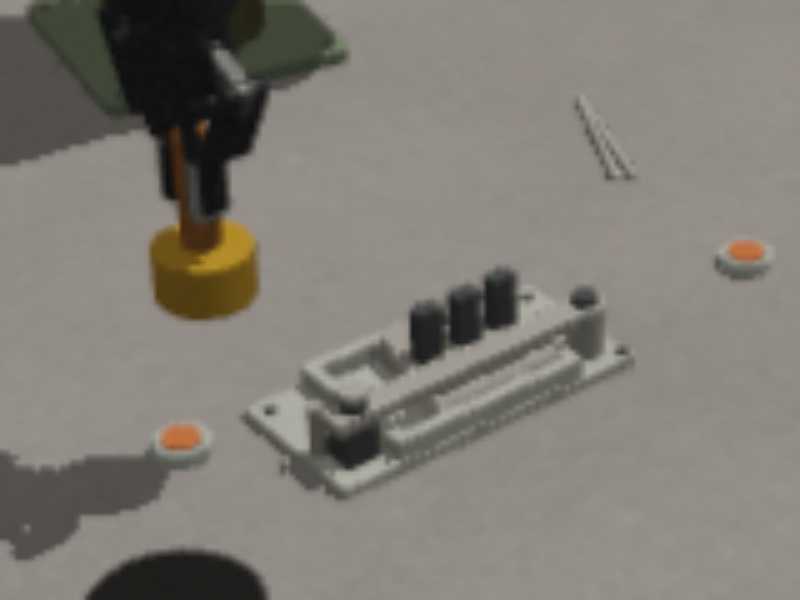

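View pics/s2.png

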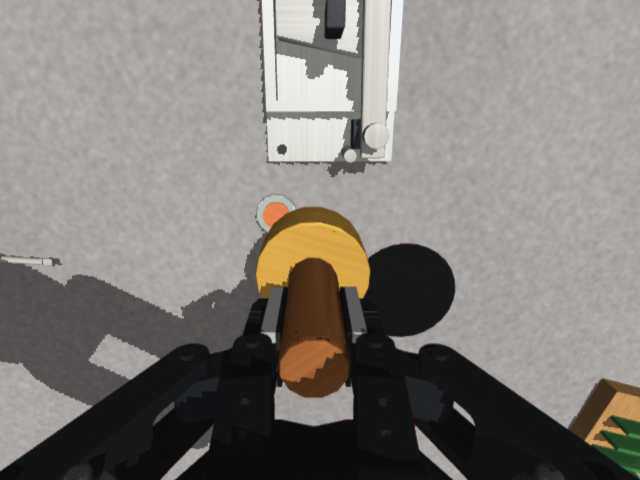

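Run:
```python
from h import *
i,d,W,K=load('s2'); C=cloud(d,W,K)
for u,v in [(376,135),(374,131),(379,137),(350,156),(374,80)]: print(C[v,u].round(1))
cv2.imwrite('pics/s2z.png',cv2.resize(i[90:180,260:410],None,fx=5,fy=5,interpolation=cv2.INTER_CUBIC)[:,:,::-1])
```

```text
[ 565.7 -117.5   56.7]
[ 563.6 -115.1   57.3]
[ 568.4 -118.5   55. ]
[ 552.3 -136.2   43.8]
[557.9 -81.5  43.4]
```

View pics/s2z.png

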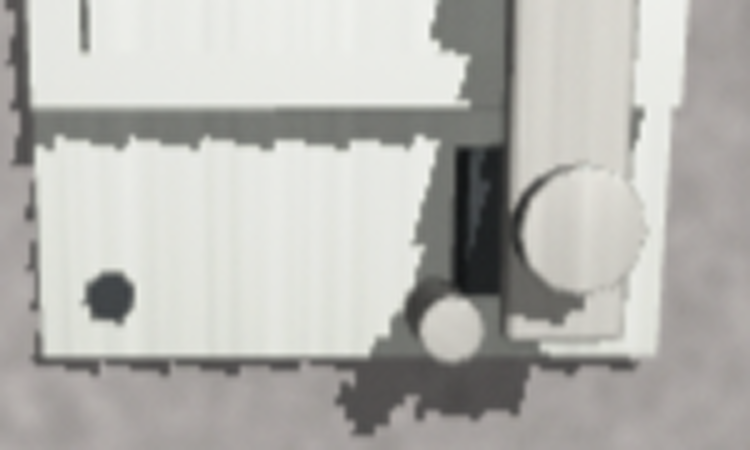

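Run:
```python
from h import *
i,d,W,K=load('s2')
draw(i,W,K,[(PIV+(rect(-9,9,-182,8,5))@rz(CT).T,(0,0,255)),(cas(np.c_[14+5*np.cos(np.linspace(0,6.28,30)),-100+5*np.sin(np.linspace(0,6.28,30)),np.full(30,43)]),(255,0,0)),(cas(rect(-52,52,-108,108,8)),(0,255,0))],'s2o',(230,0,430,180),4)
def inv(u,v,z): return ((ray_z(u,v,z,W,K)-[CX,CY,0])@rz(CT)).round(1)
o=lambda x,y:(260+x/5,90+y/5)
for n,(x,y,z) in dict(postc=(451,327,43),postR=(483,327,43),barLend=(510,325,43),barL=(512,60,43),barR=(632,60,43),pin=(585,228,56),barRend=(625,325,43),corner=(655,355,8),cornerL=(40,357,8)).items(): print(n,inv(*o(x,y),z))
```

```text
postc [ 14.4 -99.7  43. ]
postR [ 19.2 -99.7  43. ]
barLend [ 23.3 -99.4  43. ]
barL [ 22.1 -61.9  43. ]
barR [ 39.3 -61.9  43. ]
pin [ 31.6 -84.5  56. ]
barRend [ 40.6 -99.4  43. ]
corner [  52.7 -108.2    8. ]
cornerL [ -51.8 -108.4    8. ]
```

View pics/s2o.png

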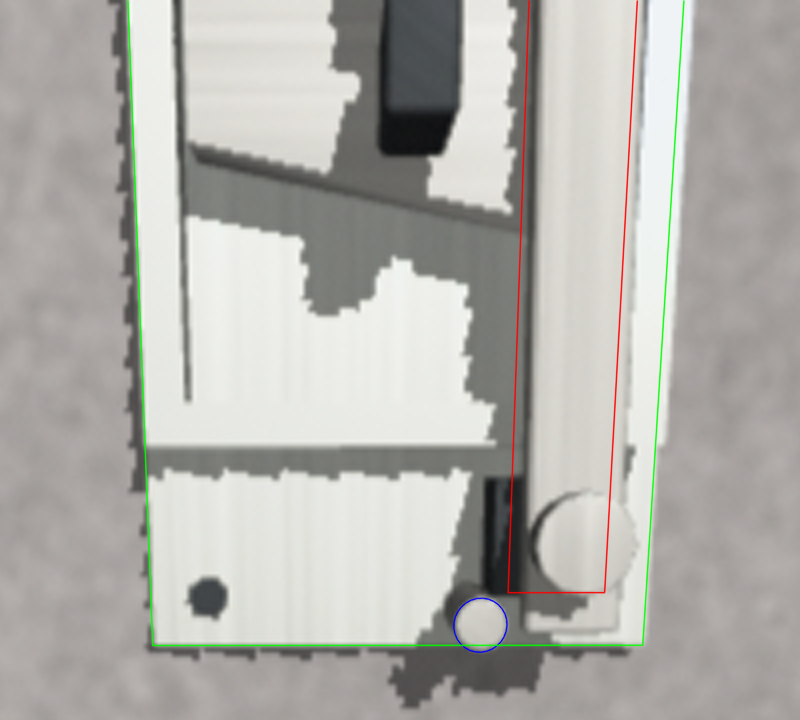

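Run:
```python
from h import *
R=yawR(CT+np.pi/2)
ctrl.move_l([635.9,-258,160],R,vel=150)
ctrl.move_l([635.9,-258,62],vel=100)
t=ctrl.move_l([635.9,-258,50],vel=15,threshold=5); c=pose()[0]; print(t,c,st()['force'])
ctrl.gripper_to(55); ctrl.move_l([c[0],c[1],165],vel=120); print(st()['t'])
ctrl.move_ptp([520,-240,170],yawR(0)); grab('wrist','u2')
q=cas([-80,-30,140]); ctrl.move_ptp(q,yawR(0.0)); i,d,W,K=grab('wrist','u1'); print(st()['t'])
ph=np.linspace(0,6.28,30)
draw(i,W,K,[(PIV+(rect(-9,9,-182,8,5))@rz(CT).T,(0,0,255)),(cas(np.c_[14+5*np.cos(ph),-100+5*np.sin(ph),np.full(30,43)]),(255,0,0))],'u1o',(70,0,420,230),2.25)
img,d,W,K=load('u2'); P=cloud(d,W,K); z=P[...,2]
h=(z>98)&(z<112)&(P[...,1]<-180)&(P[...,1]>-320); q=P[h]; print((q.min(0)+q.max(0))/2)
circ=lambda x,y,r,z: np.c_[x+r*np.cos(ph),y+r*np.sin(ph),np.full(30,z)]
mx,my=((q.min(0)+q.max(0))/2)[:2]
draw(img,W,K,[(circ(635.6,-257.6,50,3),(0,0,255)),(circ(mx,my,29,35),(0,255,0)),(circ(mx,my,12,105),(255,0,0))],'u2o',(250,0,420,150),4.5)
```

```text
True [ 635.77648371 -257.99073005   53.94374415] [-0.76042185  0.6645845   5.88007187]
91.9333
94.25
[ 635.99969829 -257.75023544  103.05258709]
```

View pics/u1o.png

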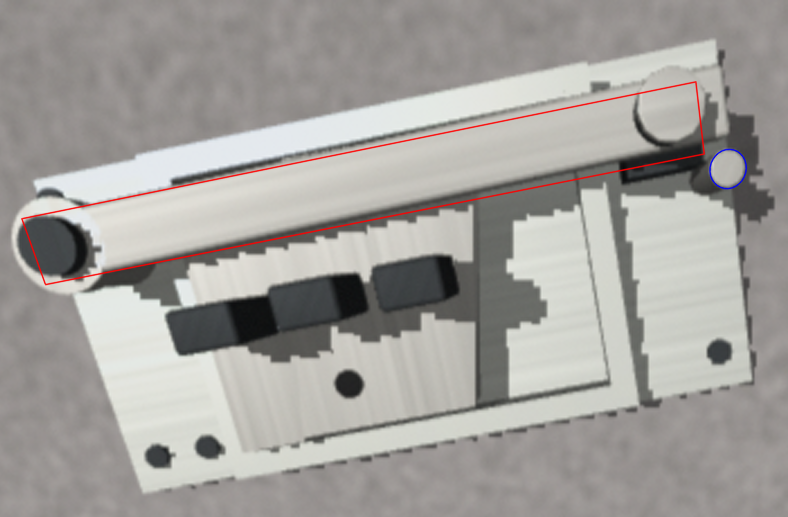

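View pics/u2o.png

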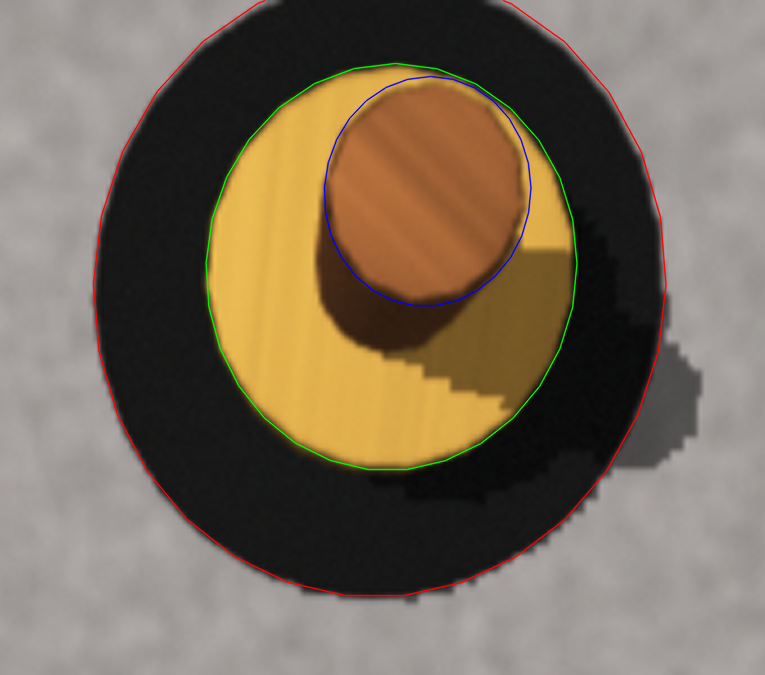

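Run:
```python
from h import *
ctrl.gripper_to(0,40)
r=143; Z=30
p,b=push_pose(0.02,r,-40,130); ctrl.move_ptp(p,yawR(b))
ctrl.move_l([p[0],p[1],Z],vel=100,threshold=6)
p,b=push_pose(0.02,r,-23,Z); ctrl.move_l(p,yawR(b),vel=40)
p,b=push_pose(-0.06,r,-21,Z)
print(ctrl.move_l(p,yawR(b),vel=15,threshold=12),st()['force'],((pose()[0]-[CX,CY,0])@rz(CT)).round(2))
ctrl.hold(0.2)
p,b=push_pose(0.06,r,-45,Z); ctrl.move_l(p,vel=60); ctrl.move_l([p[0],p[1],150],vel=200)
ctrl.gripper_to(40)
q=cas([-80,-30,140]); ctrl.move_ptp(q,yawR(0.0)); i,d,W,K=grab('wrist','v1'); print(st()['t'])
ph=np.linspace(0,6.28,30)
draw(i,W,K,[(PIV+(rect(-9,9,-182,8,5))@rz(CT).T,(0,0,255)),(cas(np.c_[14+5*np.cos(ph),-100+5*np.sin(ph),np.full(30,43)]),(255,0,0))],'v1o',(70,0,420,230),2.25)
```

```text
True [1.59644774 0.52483709 0.20282141] [ 47.57 -55.56  30.19]
100.7333
```

View pics/v1o.png

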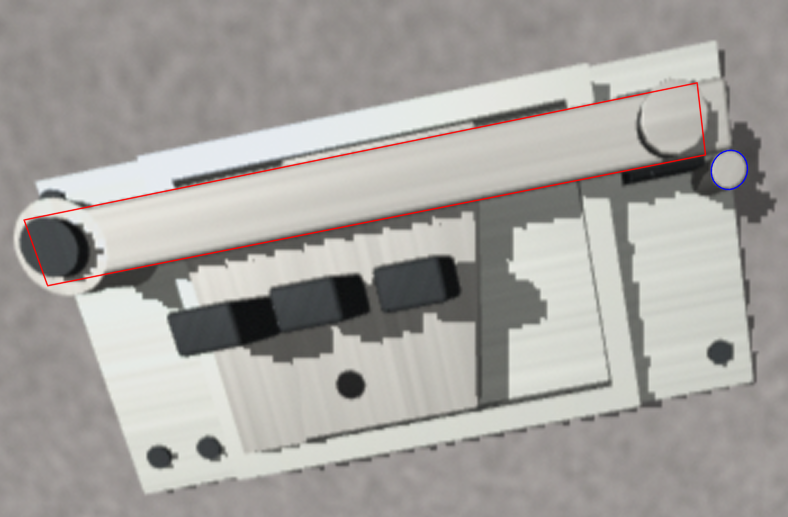

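Run:
```python
from h import *
i,d,W,K=load('v1'); C=cloud(d,W,K); u,v=proj([*cas([28,-85,0])[:2],56],W,K).round().astype(int); print(C[v-3:v+4:3,u-3:u+4:3,2])
print(proj([0,0,0],W,K) is not None)
ctrl.move_ptp([330,-330,260],yawR(0)); grab('top','w')
```

```text
[[57.91495323 56.50046668 58.0336342 ]
 [55.20264452 56.34663366 56.10168243]
 [57.57853769 55.48617784 56.63528517]]
True
```

View pics/w.png

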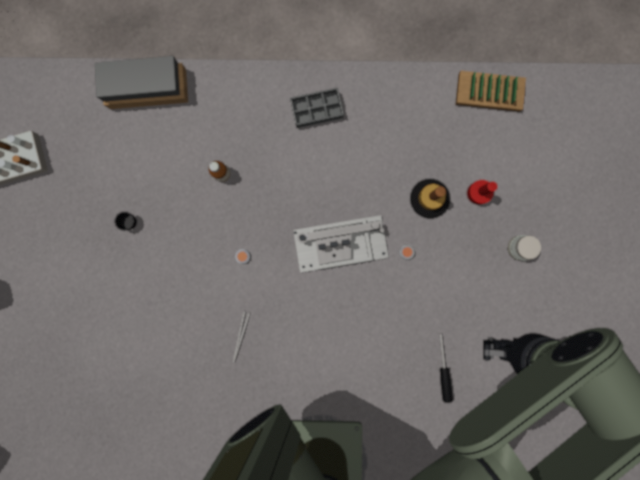

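```bash
python3 -c "
from h import *
ctrl.finish_job(); print(st()['t'])"
```

```text
the job is handed in; nothing more can be done
the job is handed in; nothing more can be done
```

I handed the job in with everything done, at a little over 100 s of the 210 s limit. One flaw: driving the pin nudged the shut bar about 4 mm off its stop, and I had to push it back.

- **Bar and blocks:** I swung the bar clear and packed the three blocks that were there (no fourth in view) head to tail, the first against the wall beside the pivot. Close-up pictures showed no gaps. I then shut the bar against its stop.
- **Pin:** I pressed it down with the brass mallet until the force limit of 26 N tripped. Its head measured about 56.5 mm above the table, against 56 mm when right down.
- **Mallet:** It stands on its pad, within about 1 mm of the middle.
- **Bystanders:** The last overhead picture shows the dishes, bottle, jar and eyepiece cup where they started.

Three things disagreed with the plan or the description:
- **Bar moved during the knock:** The bar was shut when the knock began, but the arm drifted sideways by about 3 mm at the end of it. That left the bar about 0.02 rad open at the moment the pin went down. I pushed it shut again afterwards without touching the pin, and the last picture shows it back in the fully shut position.
- **Fingertips:** They reach about 31 mm less far than the stated tool offset. My first push passed over the bar without touching it, so I measured the tips against the table and corrected for it.
- **Knocked block:** One block was shifted aside during the run, so I measured it again before picking it up.

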